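# Store a seedling plate in a slotted cassette and latch its gate

## Robot

A 7-joint arm with a two-finger parallel gripper is mounted at the origin on the work surface. World frame = base frame: x ahead of the robot, y to its left, z up, the work surface at z = 0. Lengths are in m, angles in rad, forces in N, time in s.
With the tool pointing down it reaches from about 0.4 to 0.75 m from the base axis. Payload 19.5 kg.
Tool frame: the origin (TCP) lies on the mounting face of the last link; the fingertips stand 173 mm ahead of it and the grasp point (between the pads) lies 155 mm ahead of it; z points along the fingers, x is the direction in which the jaws open and shut, and the axes are right-handed (so a half turn about z gives the same grasp; the last joint's range is limited). The gripper opens to 85 mm and grips with 20 to 120 N. Pads are 22 mm wide; open, the fingers measure 114 mm over their backs; the gripper's body (76 mm by 85 mm) begins 54 mm behind the grasp point. The pads swing forward as they close: fully open they stand 13 mm farther back than shut.
Start: joints at [1.256, 0.707, -0.028, 1.485, 0.022, 0.951, -0.075], TCP at [0.155, -0.554, 0.405] pointing down, gripper open.
Joint ranges: [-2.71, 2.71], [-0.32, 2.16], [-1.57, 1.52], [0, 2.45], [-1.46, 4.6], [0, 2.02], [-2.83, 2.83]. Speed limits (rad/s): [1.89, 1.89, 2.57, 2.57, 3.01, 3.01, 3.01].

## Interface

Orientations are given as a unit quaternion [w, x, y, z].
In Python, from workcell import manip gives the robot as it stands.
- The arm moves only by the tool move_arm, never from a script. Its argument "rows" is text: rows parted by semicolons, each of 7 numbers parted by spaces: the shift along the tool's x, y, z in cm, then the turn, a rotation vector about the tool's x, y, z in degrees, then the opening, from 0 (shut) to 1 (fully open). A call has 1 to 20 rows; each row shifts and turns the commanded pose from where the row before left it, along the tool's axes as they then stand; what a row does not reach is not made up. A row lasts 1/12 s, in which the tool goes at most 41.7 mm and 7.16 degrees, less where a joint would pass 70% of its speed; a pose out of reach is approached as far as the arm can. A call with a gripper value outside its range is refused whole. The fingers move at their own pace and stop on an object; the grip force is fixed at half the most. Time passes only in rows, so rows that do not move let the fingers close. It gives the time, the measured TCP pose, the force and the opening at its end, in the units of the state.
- manip.get_state(): the state, without advancing time (a new reading comes with each control period).
- manip.capture(name): name is "scene" or "side" or "wrist"; returns a dict with "image" (480x640x3 uint8, blue, green, red), "fx", "fy", "cx", "cy" (pixels), "position" and "rotation" of the camera in the world. Camera axes: x right, y down, z forward; pixel columns grow to the right and rows downward; lengths in m; the calibration is good to about 2 mm. A picture is of the moment at which its call begins. There is no depth.
- manip.hand_in(): hands the job in, once; it reports no verdict.
Trained networks look in the newest picture that a camera, given by its name, has taken for a name from the list of things; names that differ only in an ending like _2 or _b are one class to them, and where a whole thing is asked for, a point or a joint stands for the part that bears it (a point fixed in the world has none). Each returns a list of dicts, best first, with "p" (0 to 1); they miss things now and then, are a little off and sometimes report something else, mostly with a low value. They report only what shows in the picture. A call takes as long as a camera call. They do not tell look-alikes from the thing itself.
- manip.search_frame(camera, thing): "box" ([centre column, centre row, width, height] in pixels, round what is visible of it).
- manip.cut_out(camera, thing): "mask" (480x640 bool, what is visible of it) and "box" ([centre column, centre row, width, height] in pixels, round what is visible of it).
The state is a dict: "time_s": time; "joint_pos": joint angles; "qd": joint speeds; "joint_efforts": joint torques, N m; "tcp_pos": TCP position; "tcp_rot": TCP orientation; "force": force on the tool from outside, world axes, zero at the start; "wrist_torque": the same for the moment, N m; "opening": opening from 0.0 (shut) to 1.0 (fully open).
Only numpy, scipy, OpenCV 4.12 (cv2) and the standard library are available. Lean on these libraries where they do the work, as an engineer would, in place of code of your own. Each camera call takes 0.05 s, during which the arm holds its last target.

## Task

Take the white seedling plate out of the grey cradle, put it down on the rubber-topped rest block to change your grip, then slide it level, length first, fully home into the empty middle slot of the cassette. Then push the cassette's sliding gate shut until its spring catch clicks down behind it, and let go. Keep the plate level, force neither the plate nor the gate, and leave everything else on the bench where it is.

Things in the scene. Friction and masses are not known exactly. Their poses are not given: they have to be found in the camera images.
- plate_center (a point): Centre (half-way up) of the loose white seedling plate: a rigid slab 64 mm long (its x), 48 mm wide (its y), 8 mm thick (its z, up), 30 to 65 g, the same turned half round. It starts lying level in the cradle.
- cradle: Fixed grey cradle. Origin: centre of its underside, on the bench. The plate lies, length along the cradle's x, on a pedestal 48 (x) x 44 (y) mm, top 18 mm up. Walls along the long sides (tops 34 mm up) bar fingers there; the short ends are open and overhang 8 mm: take the plate by its two short ends, 64 mm apart. Base plate 80 x 66 x 4 mm.
- block: Fixed rest block with black rubber top, for putting the plate down to change grip. Origin: centre of its underside, on the bench. Pedestal 44 (x) x 28 (y) mm, top 24 mm up, on a base 70 x 60 x 4 mm. A plate laid centred on it, length along its x, overhangs 10 mm on all sides and can be taken by either pair of sides.
- cassette: Fixed aluminium cassette, 3 level slots one above the other. Origin: centre of underside, its height varies. Mouth looks to its -x; plates go in along +x. Slot floors (side ledges) 32, 49, 66 mm above origin; slots 13 mm high, 53 wide (walls flare to 58 at the mouth). Outer slots hold fixed plates; the middle is empty. Walls, roof (83-87 mm up) begin at x = -29 mm.
- slot (a point): Where the plate's centre lies when fully home against the rear stop in the middle slot: x = 1, y = 0, z = 53 mm from the cassette's origin, axes as the cassette's. The plate's rear edge is then at cassette x = -31 mm, 2 mm proud of the walls, flush with the lower plate (the upper one is at -29 mm). A plate over 4 mm short blocks the gate.
- gate (a joint): Sliding steel gate across the mouth: opening in m along the cassette's +y; about 0 shut (-0.008 to +0.003, as the catch is adjusted), 0.105 fully open. Stays where left, friction 5 N. Panel 64 mm wide (y), at cassette x -39 to -35, 16 to 83 mm above its origin, on a rail (x -44 to -30, top 15 mm up, y -34 to +138). Its nose runs 47 mm ahead of it to -y, top 28 mm up.
- gate_fin (a point): Point on the gate's upright fin, 14 mm below its top, in its middle; moves with the gate; axes as the cassette's. Fin 22 mm (x) x 8 mm thick (y), rising from the gate's top edge (17 mm below this point), centred at x = -50 mm in the cassette's frame. Push it from its +y side towards the cassette's -y, or pinch it across its 8 mm.
- catch (a joint): Spring catch: brass pin on a dark keeper 68 mm tall, cassette y about -54 to -97; value = lift in m, 0 down. In the last 15 mm the gate's nose lifts it about 4 mm (push rises to about 10 N), then it snaps down behind the nose; 3 mm on the gate meets a hard stop. The keeper's place varies +-4 mm along the rail, unmeasured: push until the hard stop is felt.
- bottle: Bystander, to be left alone: amber glass bottle, 60 mm across, 140 mm tall. Origin: centre of its underside.
- jar: Bystander, to be left alone: clear jar with white cap, 64 mm across, 75 mm tall. Origin: centre of its underside.
- beaker: Bystander, to be left alone: open glass beaker, 60 mm across, 60 mm tall. Origin: centre of its underside.
- spatula: Bystander, to be left alone: steel spatula lying flat, 160 mm long. Origin: the middle of its length, on the bench.
- collar: Bystander, to be left alone: black rubber ring lying flat, 44 mm across, 12 mm tall. Origin: centre of its underside.
- foil_cap: Bystander, to be left alone: small aluminium cap, 36 mm across, 22 mm tall. Origin: centre of its underside.
- scale_weight: Bystander, to be left alone: steel weight block, 50 x 35 x 30 mm. Origin: centre of its underside.
Not all that is in view belongs to the job. What is meant by the part that bears plate_center is not yellow, and is the smaller of those in its own colour. Leave any brown look-alike of the block alone.

How it is judged:
By the outcome, as a careful person would: the job done as asked, in the order asked, and still so for the second after the job is handed in, with the robot touching nothing.
It also fails if it takes over 61 s, if anything falls off the work surface, if the arm or the gripper's body presses on something with over 40 N, if the wrist force passes 120 N, or if a joint passes its speed limit or range.

## Working session

There is one attempt and no reset: what is moved stays moved. The work goes in short steps, Python scripts to look and compute and a tool call to move; the robot and the scene stay as the last step left them, time stands still between calls to the robot, and variables do not carry over. Pictures are saved under pics/ and viewed, and the job is handed in when it is done.

Besides the shell and the picture viewer there is one more tool, called after "Call:" as name(argument=value, ...), one argument or row to a line, values as JSON. move_arm: Moves the arm, as the interface text tells. Its arguments: {"type":"object","properties":{"rows":{"type":"string"}},"required":["rows"]}

```bash
mkdir -p pics; ls; cat > look.py <<'E'
import sys,cv2
from workcell import manip
def shot(n,f):
    c=manip.capture(n); cv2.imwrite('pics/'+f,c['image']); return c
E
python3 - <<'E'
from look import *
import pickle,numpy as np
s=manip.get_state();print({k:np.round(v,3) for k,v in s.items()})
for n in ['scene','side','wrist']:
    c=shot(n,n+'0.png'); pickle.dump(c,open(n+'0.pkl','wb'))
    print(n,c['fx'],c['fy'],c['cx'],c['cy'],np.round(c['position'],4),np.round(c['rotation'],4).tolist())
    for t in ['plate_center','cradle','block','cassette','gate','gate_fin','catch']:
        print(t,[(round(d['p'],2),np.round(d['box']).astype(int).tolist()) for d in manip.search_frame(n,t)][:5])
E
```

```text
pics
{'time_s': np.float64(0.0), 'joint_pos': array([ 1.256,  0.707, -0.028,  1.485,  0.022,  0.951, -0.075]), 'qd': array([ 0.001,  0.001, -0.001, -0.002,  0.001, -0.001,  0.001]), 'joint_efforts': array([ 0.0000e+00, -8.8321e+01,  1.2350e+00, -2.3617e+01,  1.7000e-02,
        6.0000e-03,  0.0000e+00]), 'tcp_pos': array([ 0.155, -0.554,  0.404]), 'tcp_rot': array([-0.   ,  0.797, -0.604, -0.   ]), 'force': array([ 0.263,  0.37 , -0.273]), 'wrist_torque': array([-0.023, -0.001,  0.008]), 'opening': np.float64(1.003)}
scene 481.71186043646554 481.71186043646554 329.0113692552271 240.26625323243118 [ 1.2386 -0.0028  0.7351] [-0.256, 0.5883, 0.7072, -0.2971]
plate_center [(0.89, [235, 221, 29, 20]), (0.85, [178, 223, 51, 33]), (0.66, [238, 228, 34, 30]), (0.59, [259, 198, 33, 17])]
cradle []
block [(0.78, [314, 268, 40, 28]), (0.58, [370, 283, 44, 31]), (0.26, [226, 283, 31, 41]), (0.25, [502, 287, 60, 128])]
cassette [(0.94, [500, 285, 61, 126])]
gate [(0.96, [484, 255, 19, 64])]
gate_fin [(0.91, [485, 254, 17, 67])]
catch [(0.58, [322, 212, 20, 13]), (0.5, [485, 302, 9, 9])]
side 500.0693730817872 500.0693730817872 319.4171612020901 236.94360925736564 [0.2121 0.5986 0.6881] [0.1029, -0.1824, 0.8728, -0.4409]
plate_center [(0.73, [395, 199, 40, 17]), (0.7, [429, 241, 26, 20]), (0.59, [382, 218, 28, 13])]
cradle [(0.39, [221, 370, 129, 86])]
block [(0.9, [315, 268, 39, 30]), (0.62, [280, 302, 46, 36]), (0.39, [398, 282, 22, 19]), (0.36, [249, 364, 57, 60])]
cassette [(0.77, [221, 374, 127, 81])]
gate [(0.92, [250, 364, 54, 56])]
gate_fin [(0.69, [249, 364, 53, 61])]
catch []
wrist 355.87000916528586 355.87000916528586 321.53206657360846 237.50428636822002 [ 0.2245 -0.5348  0.3733] [0.114, 0.7883, -0.5983, -0.0871]
plate_center []
cradle []
block []
cassette []
gate []
gate_fin []
catch []
```

View pics/scene0.png

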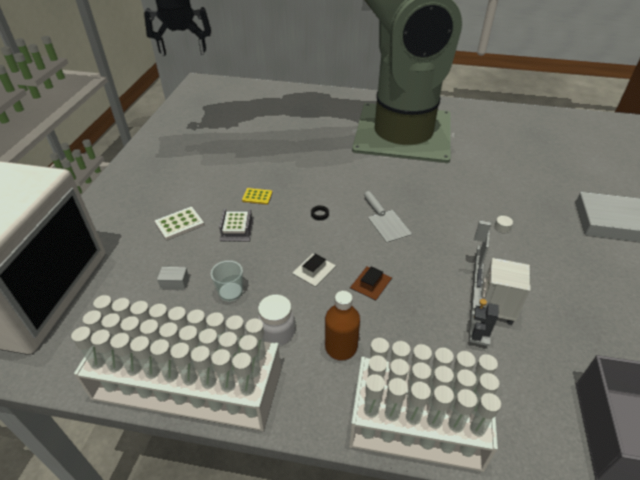

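View pics/side0.png

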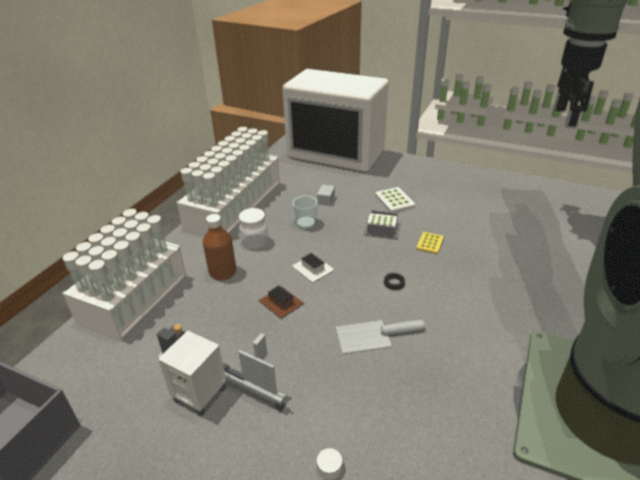

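View pics/wrist0.png

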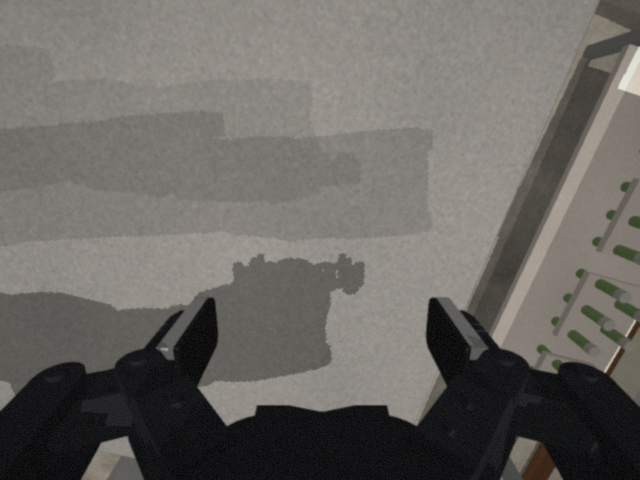

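Candidates for the plate are the white one in the cradle at scene (236,221), a larger white one on the bench at (179,222), and a yellow one at (258,196). I choose the one at (236,221). For the block, the one with the pale base is at (314,266) and the brown look-alike is at (371,281), so I choose (314,266). Next I'll check close crops.

```bash
python3 - <<'E'
import cv2,numpy as np
a=cv2.imread('pics/scene0.png');b=cv2.imread('pics/side0.png')
z=lambda i,x,y,w,h,k:cv2.resize(i[y:y+h,x:x+w],None,fx=k,fy=k,interpolation=cv2.INTER_CUBIC)
cv2.imwrite('pics/c1.png',np.vstack([z(a,150,180,130,72,6),])) 
cv2.imwrite('pics/c2.png',z(a,440,200,120,100,6)[:600])
cv2.imwrite('pics/c2b.png',z(a,440,240,120,100,6)[:600])
cv2.imwrite('pics/c3.png',z(b,145,310,150,110,5))
cv2.imwrite('pics/c4.png',np.hstack([z(a,285,240,65,50,6),z(b,355,200,50,50,6)]))
E
```

```text
(no output)
```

View pics/c1.png

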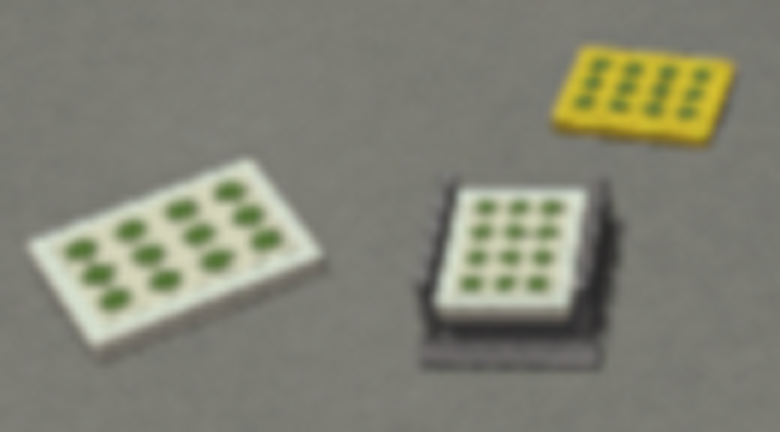

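View pics/c2b.png

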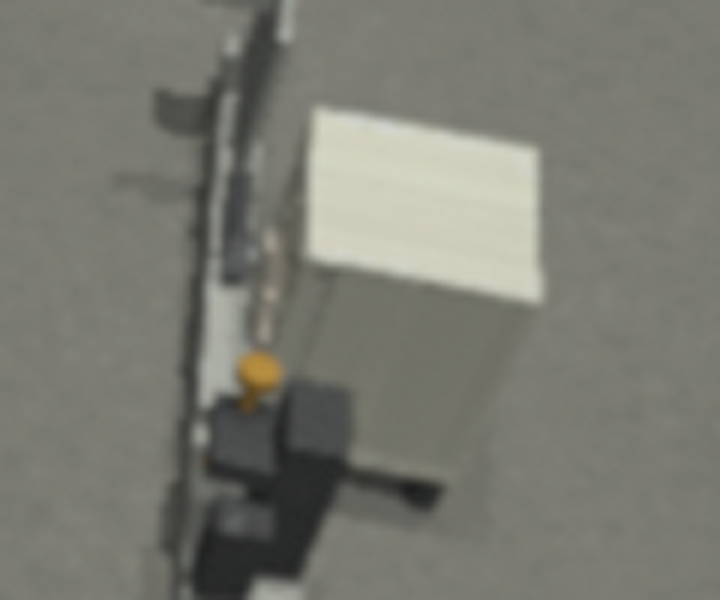

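View pics/c3.png

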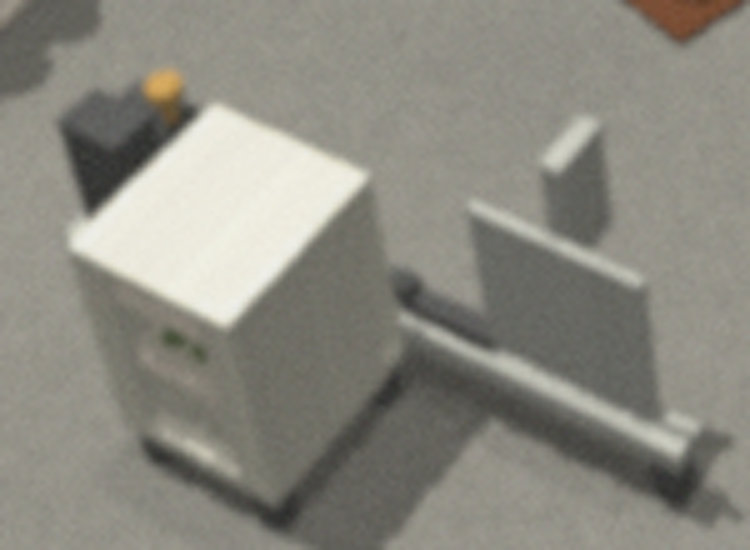

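View pics/c4.png

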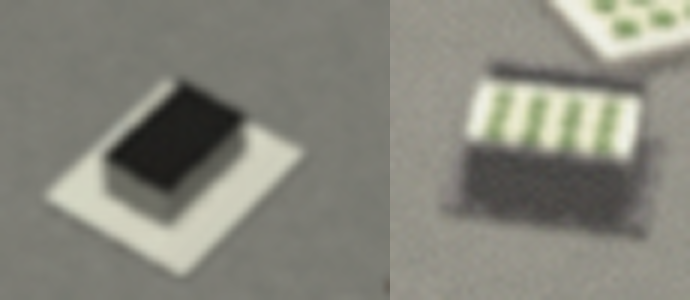

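Crops: the cradle plate at scene (236,221) is clearly the smaller white one. The block with the pale base is at (314,266). The cassette mouth looks to scene-left, and the gate is open towards the robot. Next I'll get rough poses from hand-picked corners.

```bash
cat > geo.py <<'E'
import numpy as np,pickle
from scipy.spatial.transform import Rotation as R
from scipy.optimize import least_squares
def rot(c):
    q=np.asarray(c['rotation'],float)
    return q if q.shape==(3,3) else R.from_quat([q[1],q[2],q[3],q[0]]).as_matrix()
def ray(c,p,z):
    d=rot(c)@np.array([(p[0]-c['cx'])/c['fx'],(p[1]-c['cy'])/c['fy'],1]);o=np.asarray(c['position'])
    return o+d*(z-o[2])/d[2]
def proj(c,X):
    v=(np.atleast_2d(X)-np.asarray(c['position']))@rot(c)
    return np.c_[c['fx']*v[:,0]/v[:,2]+c['cx'],c['fy']*v[:,1]/v[:,2]+c['cy']]
def load(n): return pickle.load(open(n+'.pkl','rb'))
def pose(x,y,yaw,z,P):
    P=np.atleast_2d(P);c,s=np.cos(yaw),np.sin(yaw)
    return np.c_[x+c*P[:,0]-s*P[:,1],y+s*P[:,0]+c*P[:,1],z+P[:,2]]
E
python3 - <<'E'
from geo import *
np.set_printoptions(precision=4,suppress=True)
c=load('scene0');d=load('side0');w=load('wrist0')
print('plate');
for u,v in [(463,188),(586,190),(572,307),(437,302)]: print(ray(c,(150+u/6,180+v/6),.026))
print('block')
for u,v in [(178,80),(244,118),(170,192),(106,155)]: print(ray(c,(285+u/6,240+v/6),.024))
for u,v in [(45,195),(185,275),(303,150)]: print(ray(c,(285+u/6,240+v/6),.004))
print('roof, z .1')
for u,v in [(315,108),(540,148),(545,300),(307,258)]: print(ray(c,(440+u/6,240+v/6),.1))
print('side roof')
for u,v in [(220,105),(370,180),(230,325),(72,245)]: print(ray(d,(145+u/5,310+v/5),.1))
print('wrist axes',rot(w).T)
E
```

```text
plate
[ 0.4606 -0.3673  0.026 ]
[ 0.4529 -0.3216  0.026 ]
[ 0.5162 -0.3074  0.026 ]
[ 0.5229 -0.3558  0.026 ]
block
[ 0.552  -0.1473  0.024 ]
[ 0.5656 -0.1217  0.024 ]
[ 0.6037 -0.1396  0.024 ]
[ 0.5913 -0.1641  0.024 ]
[ 0.5952 -0.185   0.004 ]
[ 0.6215 -0.1311  0.004 ]
[ 0.5579 -0.1021  0.004 ]
roof, z .1
[0.5753 0.1925 0.1   ]
[0.5798 0.2589 0.1   ]
[0.6421 0.253  0.1   ]
[0.6386 0.1862 0.1   ]
side roof
[0.6395 0.1812 0.1   ]
[0.5778 0.1888 0.1   ]
[0.5846 0.2516 0.1   ]
[0.6464 0.246  0.1   ]
wrist axes [[ 0.2688 -0.9632 -0.0009]
 [-0.9235 -0.258   0.284 ]
 [-0.2737 -0.0755 -0.9588]]
```

```bash
cat > plan.py <<'E'
import sys,numpy as np
from geo import R
def plan(s,target,yaw,n):
    """constant row repeated n times (shift then turn) to reach target TCP, tool x at yaw (deg), pointing down"""
    q=s['tcp_rot'];M=R.from_quat([q[1],q[2],q[3],q[0]])
    y=np.radians(yaw);T=R.from_matrix(np.array([[np.cos(y),np.sin(y),0],[np.sin(y),-np.cos(y),0],[0,0,-1]]))
    rv=(M.inv()*T).as_rotvec()/n;D=R.from_rotvec(rv)
    A=sum((D**k).as_matrix() if k else np.eye(3) for k in range(n))
    sh=np.linalg.solve(A,M.inv().apply(np.asarray(target)-s['tcp_pos']))
    print('row x%d:'%n,' '.join('%.2f'%v for v in sh*100),' '.join('%.2f'%v for v in np.degrees(rv)))
def st(s):
    q=s['tcp_rot'];M=R.from_quat([q[1],q[2],q[3],q[0]]).as_matrix()
    print('t %.2f'%s['time_s'],'tcp',np.round(s['tcp_pos'],4),'yaw %.2f'%np.degrees(np.arctan2(M[1,0],M[0,0])),'tilt',np.round(M[:2,2],4),'F',np.round(s['force'],1),'open %.3f'%s['opening'],'j',np.round(s['joint_pos'],2))
E
python3 - <<'E'
from plan import *
from geo import *
from workcell import manip
s=manip.get_state();st(s)
plan(s,[.488,-.338,.32],11.5,16)
c=load('scene0');d=load('side0')
# roof fit
a=np.array([(440+u/6,240+v/6) for u,v in [(315,108),(540,148),(545,300),(307,258)]])
b=np.array([(145+u/5,310+v/5) for u,v in [(370,180),(230,325),(72,245),(220,105)]])
def f(p):
    x,y,yw,z,L,W=p
    P=pose(x,y,yw,z,[[-L/2,W/2,0],[L/2,W/2,0],[L/2,-W/2,0],[-L/2,-W/2,0]])
    return np.r_[(proj(c,P)-a).ravel(),(proj(d,P)-b).ravel()]
r=least_squares(f,[.61,.22,1.5,.1,.065,.06]);print('roof',r.x,np.degrees(r.x[2]),r.fun.round(1))
E
```

```text
t 1.20 tcp [ 0.1549 -0.5537  0.4047] yaw -74.37 tilt [-0.      0.0001] F [-0.7 -0.7  0.1] open 1.001 j [ 1.26  0.71 -0.03  1.48  0.02  0.95 -0.08]
row x16: 1.06 -2.51 0.53 -0.00 0.00 -5.37
roof [0.61055721 0.2201337  1.47530079 0.10305651 0.06489159 0.06208619] 84.52850862979037 [-0.5 -0.8 -1.3 -0.2 -1.4 -0.4 -0.4 -1.3 -0.4 -0.2 -0.8  1.  -0.9  0.7
 -1.1  0.4]
```

Call:
move_arm(
  rows="1.06 -2.51 0.53 0 0 -5.37 1;1.06 -2.51 0.53 0 0 -5.37 1;1.06 -2.51 0.53 0 0 -5.37 1;1.06 -2.51 0.53 0 0 -5.37 1;1.06 -2.51 0.53 0 0 -5.37 1;1.06 -2.51 0.53 0 0 -5.37 1;1.06 -2.51 0.53 0 0 -5.37 1;1.06 -2.51 0.53 0 0 -5.37 1;1.06 -2.51 0.53 0 0 -5.37 1;1.06 -2.51 0.53 0 0 -5.37 1;1.06 -2.51 0.53 0 0 -5.37 1;1.06 -2.51 0.53 0 0 -5.37 1;1.06 -2.51 0.53 0 0 -5.37 1;1.06 -2.51 0.53 0 0 -5.37 1;1.06 -2.51 0.53 0 0 -5.37 1;1.06 -2.51 0.53 0 0 -5.37 1;0 0 0 0 0 0 1;0 0 0 0 0 0 1",
)

```text
time_s: 2.7
tcp_pos: [0.4878, -0.3369, 0.3198]
tcp_rot: [-0.0, 0.995, 0.101, -0.0]
force: [-1.0, -1.2, 1.4]
opening: 0.997
```

```bash
python3 - <<'E'
from look import *
from plan import *
import pickle
c=shot('wrist','w1.png');pickle.dump(c,open('w1.pkl','wb'))
r=manip.cut_out('wrist','plate_center');print([(x['p'],x['box']) for x in r]);pickle.dump(r,open('w1m.pkl','wb'))
st(manip.get_state())
E
```

```text
[(0.75, [178.9, 182.2, 68.1, 89.7]), (0.65, [320.9, 234.6, 86.6, 62.4]), (0.56, [299.9, 359.4, 116.8, 100.7])]
t 2.80 tcp [ 0.487  -0.3386  0.32  ] yaw 11.43 tilt [-0.0002 -0.0006] F [ 0.  -0.3  0.6] open 0.998 j [ 0.73  0.86 -0.36  1.51  0.37  0.84  0.43]
```

View pics/w1.png

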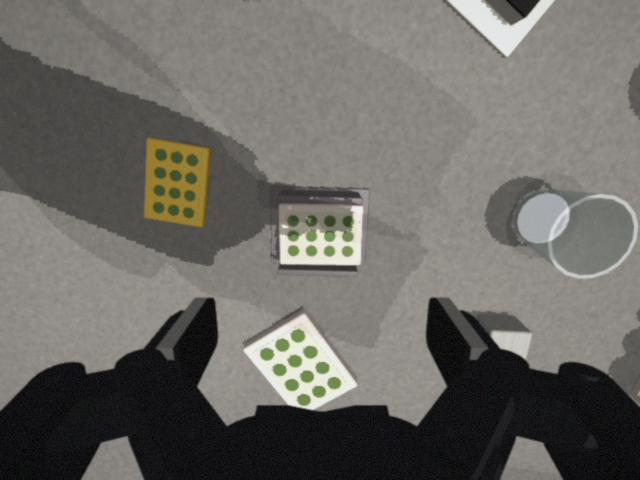

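The wrist view shows the chosen plate in the cradle at (321,235). The yellow one is at (178,182) and the larger white one at (300,360). I'll measure from the mask.

```bash
cat > mrect.py <<'E'
import cv2
from geo import *
def rect(c,m,z):
    """mask -> rays onto plane z -> min area rect"""
    cs,_=cv2.findContours(m.astype('uint8'),cv2.RETR_EXTERNAL,cv2.CHAIN_APPROX_NONE)
    k=max(cs,key=cv2.contourArea)[:,0,:].astype(float)
    P=np.array([ray(c,p,z)[:2] for p in k])
    (cx,cy),(a,b),ang=cv2.minAreaRect((P*1000).astype('float32'))
    if a<b: a,b=b,a;ang+=90
    return np.array([cx,cy]),(a,b),ang
E
python3 - <<'E'
from mrect import *
from plan import *
import pickle
c=load('w1');r=load('w1m')
print(rect(c,r[1]['mask'],.026))
im=cv2.imread('pics/w1.png')[180:285,260:380]
k=im.copy();m=r[1]['mask'][180:285,260:380];cs,_=cv2.findContours(m.astype('uint8'),0,1)
k=cv2.resize(im,None,fx=6,fy=6,interpolation=2)[:600];cv2.drawContours(k,[x*6 for x in cs],-1,(0,0,255),1);cv2.imwrite('pics/c5.png',k)
# grasp axis check
s_t=np.array([.487,-.3386,.32]);print(proj(c,s_t-[0,0,.155]),proj(c,s_t-[0,0,.298]))
E
```

```text
(array([ 487.30117798, -340.37481689]), (63.16437911987305, 48.495262145996094), 10.692628860473633)
[[319.17306947 328.08230453]] [[320.33927162 231.0269506 ]]
```

View pics/c5.png

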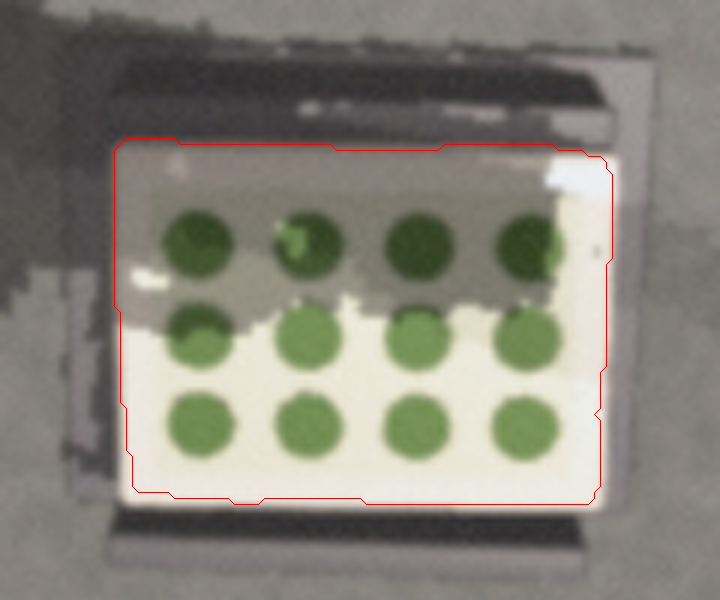

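```bash
python3 - <<'E'
from geo import *
c=load('w1');s=np.array([.487,-.3386,.32]);y=np.radians(11.43)
X=np.array([np.cos(y),np.sin(y),0]);Y=np.array([np.sin(y),-np.cos(y),0])
for d in (.155,.160,.173):
  print(d,[proj(c,s+sx*.0425*X+sy*.011*Y-[0,0,d]).round(0).tolist() for sx in(-1,1) for sy in (-1,1)])
E
python3 - <<'E'
import cv2
i=cv2.imread('pics/w1.png');cv2.imwrite('pics/c6.png',cv2.resize(i[280:400,130:330],None,fx=4,fy=4))
E
```

```text
0.155 [[[208.0, 302.0]], [[213.0, 352.0]], [[430.0, 303.0]], [[425.0, 353.0]]]
0.16 [[[212.0, 296.0]], [[216.0, 345.0]], [[427.0, 297.0]], [[422.0, 346.0]]]
0.173 [[[221.0, 283.0]], [[225.0, 328.0]], [[418.0, 284.0]], [[414.0, 329.0]]]
```

View pics/c6.png

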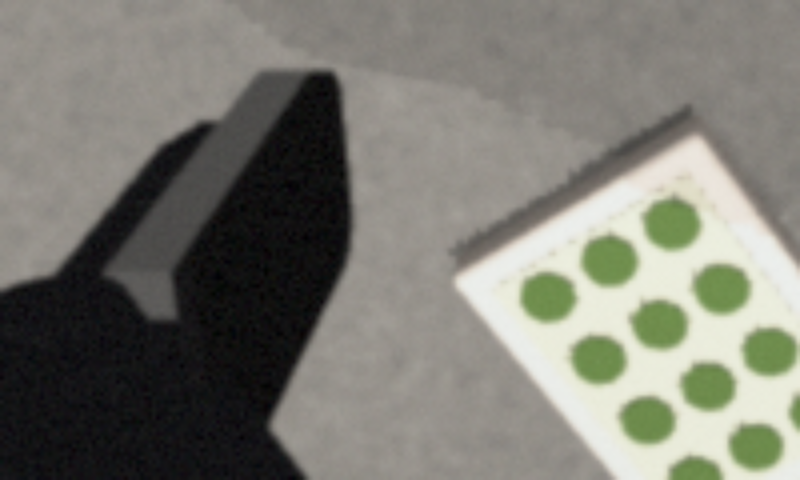

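Call:
move_arm(
  rows="0.02 0.14 2 0 0 0.3 1;0 0 2.6 0 0 0 1;0 0 2.6 0 0 0 1;0 0 2.6 0 0 0 1;0 0 2.6 0 0 0 1;0 0 1.4 0 0 0 1;0 0 0.8 0 0 0 1;0 0 0 0 0 0 1;0 0 0 0 0 0 0.7;0 0 0 0 0 0 0.6;0 0 0 0 0 0 0.5;0 0 0 0 0 0 0.5;0 0 0 0 0 0 0.5;0 0 0 0 0 0 0.5",
)

```text
time_s: 3.97
tcp_pos: [0.488, -0.3394, 0.1756]
tcp_rot: [0.001, 0.995, 0.098, 0.001]
force: [-2.5, 0.5, 9.7]
opening: 0.734
```

```bash
python3 - <<'E'
from look import *
from plan import *
c=shot('wrist','w2.png')
st(manip.get_state())
E
```

```text
t 4.02 tcp [ 0.488  -0.3394  0.1756] yaw 11.23 tilt [ 0.0015 -0.0012] F [-2.4  0.9  9. ] open 0.733 j [ 0.68  1.07 -0.27  1.58  0.46  0.55  0.35]
```

View pics/w2.png

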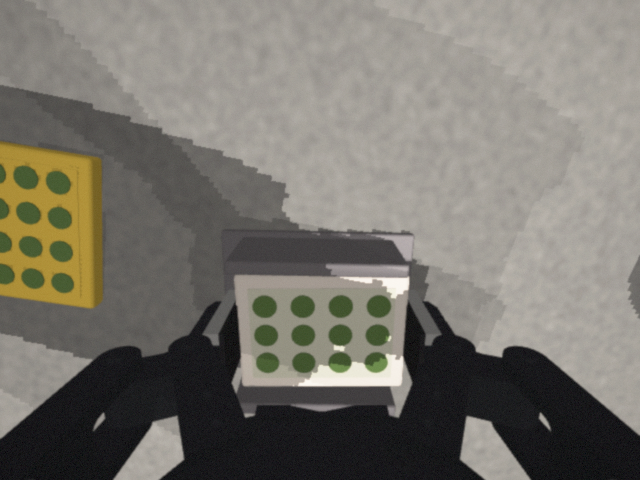

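Gripped: opening 0.733 is about 62 mm, and the plate shows level between the fingers at (320,330). I'll lift it.

Call:
move_arm(
  rows="0 0 -0.2 0 0 0 0.5;0 0 -0.6 0 0 0 0.5;0 0 -1.2 0 0 0 0.5;0 0 -2 0 0 0 0.5;0 0 -2.4 0 0 0 0.5;0 0 -2.8 0 0 0 0.5;0 0 -2.8 0 0 0 0.5;0 0 -2 0 0 0 0.5;0 0 -0.5 0 0 0 0.5;0 0 0 0 0 0 0.5",
)

```text
time_s: 4.85
tcp_pos: [0.4878, -0.3392, 0.3212]
tcp_rot: [0.001, 0.995, 0.098, 0.001]
force: [0.4, 0.2, -0.6]
opening: 0.731
```

```bash
python3 - <<'E'
from look import *
from plan import *
s=manip.get_state();st(s);plan(s,[.570,-.161,.32],-24,9)
E
```

```text
t 4.85 tcp [ 0.4878 -0.3392  0.3212] yaw 11.24 tilt [ 0.0025 -0.0016] F [ 0.4  0.2 -0.6] open 0.731 j [ 0.73  0.85 -0.36  1.51  0.37  0.84  0.43]
row x9: 0.77 -2.08 0.01 0.01 -0.02 3.92
```

Call:
move_arm(
  rows="0.77 -2.08 0 0 0 3.92 0.5;0.77 -2.08 0 0 0 3.92 0.5;0.77 -2.08 0 0 0 3.92 0.5;0.77 -2.08 0 0 0 3.92 0.5;0.77 -2.08 0 0 0 3.92 0.5;0.77 -2.08 0 0 0 3.92 0.5;0.77 -2.08 0 0 0 3.92 0.5;0.77 -2.08 0 0 0 3.92 0.5;0.77 -2.08 0 0 0 3.92 0.5;0 0 0 0 0 0 0.5;0 0 0 0 0 0 0.5;0 0 0 0 0 0 0.5",
)

```text
time_s: 5.85
tcp_pos: [0.5696, -0.1612, 0.3183]
tcp_rot: [0.0, 0.978, -0.208, -0.001]
force: [-0.5, 0.2, -0.4]
opening: 0.729
```

```bash
python3 - <<'E'
from look import *
from plan import *
import pickle
c=shot('wrist','w3.png');pickle.dump(c,open('w3.pkl','wb'))
st(manip.get_state())
i=c['image'];cv2.imwrite('pics/w3z.png',cv2.resize(i[100:300,180:440],None,fx=3,fy=3,interpolation=2))
E
```

```text
t 5.90 tcp [ 0.5695 -0.1615  0.3185] yaw -24.04 tilt [-0.0011 -0.0002] F [ 0.  -0.5 -0.7] open 0.735 j [ 0.29  0.84 -0.14  1.52  0.15  0.79 -0.33]
```

View pics/w3.png

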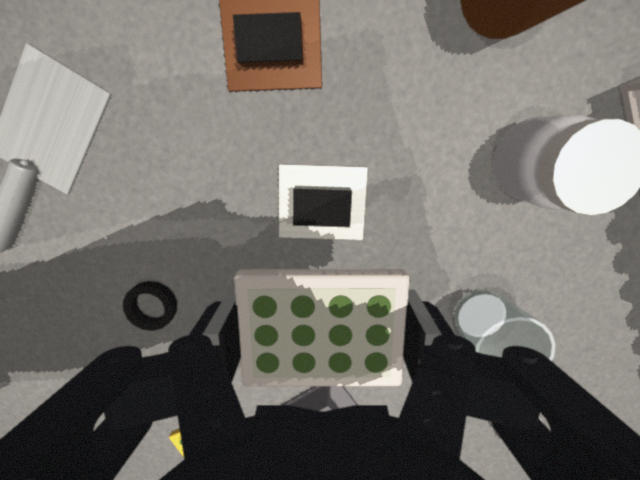

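View pics/w3z.png

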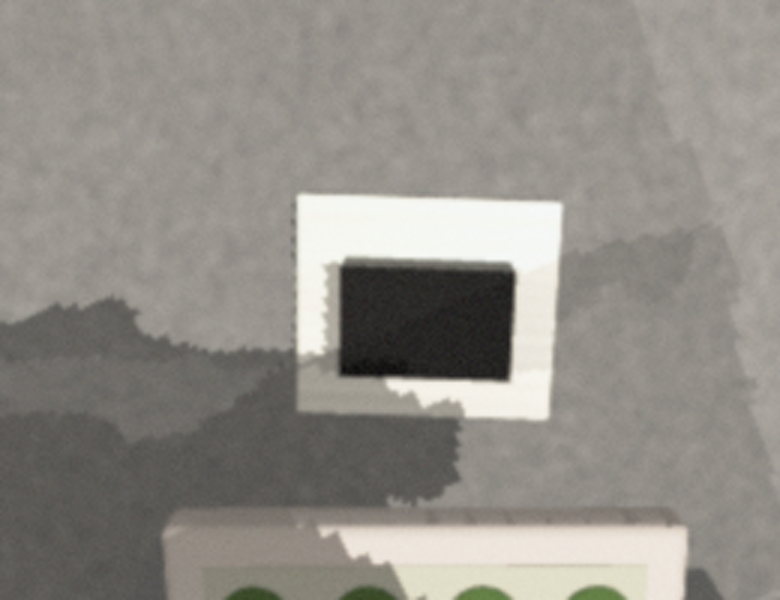

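The wrist view shows the white-based block at (322,207), with the brown look-alike at (270,45). The plate is still held level.

```bash
python3 - <<'E'
from geo import *
c=load('w3')
T=np.array([(340,267),(513,270),(511,381),(339,375)])/3.+[180,100]
B=np.array([(297,194),(562,203),(549,419),(297,412)])/3.+[180,100]
mk=lambda L,W,z:np.array([[-L/2,W/2,z],[L/2,W/2,z],[L/2,-W/2,z],[-L/2,-W/2,z]])
X=np.vstack([mk(.044,.028,.024),mk(.07,.06,.004)]);O=np.vstack([T,B])
f=lambda p:(proj(c,pose(p[0],p[1],p[2],0,X))-O).ravel()
r=least_squares(f,[.578,-.143,-.42]);print(r.x,np.degrees(r.x[2]),r.fun.round(1))
f=lambda p:(proj(c,pose(p[0],p[1],p[2],p[3],X))-O).ravel()
r=least_squares(f,[.578,-.143,-.42,0]);print(r.x,np.degrees(r.x[2]),abs(r.fun).max())
# plate in the hand: corners of plate top front edge
s=np.array([.5695,-.1615,.3185])
E
python3 - <<'E'
import cv2
i=cv2.imread('pics/w3.png');cv2.imwrite('pics/c7.png',cv2.resize(i[255:400,200:440],None,fx=3,fy=3,interpolation=2))
E
```

```text
[ 0.57643668 -0.14587643 -0.44755804] -25.643186525314384 [-0.5 -0.1  1.2  0.6 -0.1  0.1 -0.3  0.5 -0.7 -0.6  0.5 -1.   0.1  0.3
 -0.2  0.3]
[ 0.57617348 -0.14646542 -0.44755613 -0.00336647] -25.64307709758652 0.8127384681042713
```

View pics/c7.png

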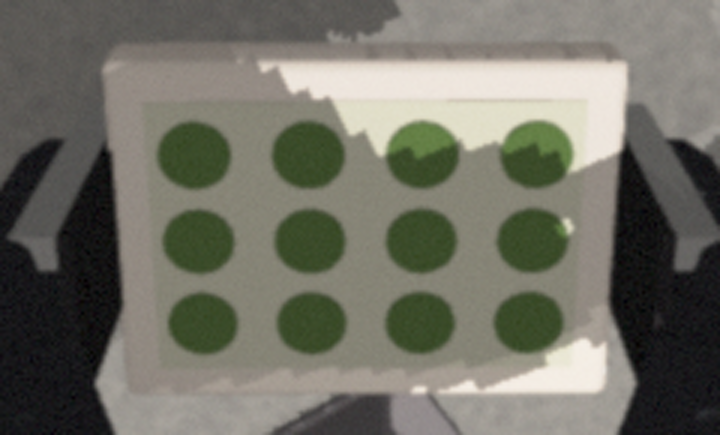

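```bash
cat >> geo.py <<'E'
def toolinv(s,P):
    q=s['tcp_rot'];return R.from_quat([q[1],q[2],q[3],q[0]]).inv().apply(np.atleast_2d(P)-s['tcp_pos'])
E
python3 - <<'E'
from geo import *
from workcell import manip
s=manip.get_state()
c=load('w3')
O=np.array([(104,68),(627,62),(606,391),(129,391)])/3.+[200,255]
X=np.array([[-.032,.024,.004],[.032,.024,.004],[.032,-.024,.004],[-.032,-.024,.004]])
f=lambda p:(proj(c,pose(p[0],p[1],p[2],p[3],X))-O).ravel()
r=least_squares(f,[.57,-.16,-.42,.16]);print(r.x,np.degrees(r.x[2]),r.fun.round(1))
print('plate centre in tool frame mm',toolinv(s,[[r.x[0],r.x[1],r.x[3]]])*1000)
E
```

```text
[ 0.56846167 -0.1639818  -0.41209639  0.16152276] -23.611384100605633 [ 0.  -1.  -0.2 -0.  -0.6  0.2  0.7  1. ]
plate centre in tool frame mm [[  0.2272396    2.59648625 156.97919383]]
```

```bash
python3 - <<'E'
from plan import *
from workcell import manip
s=manip.get_state();st(s)
plan(s,[.5771,-.1444,.20],-25.8,8)
E
```

```text
t 5.90 tcp [ 0.5695 -0.1615  0.3185] yaw -24.04 tilt [-0.0011 -0.0002] F [ 0.  -0.5 -0.7] open 0.735 j [ 0.29  0.84 -0.14  1.52  0.15  0.79 -0.33]
row x8: -0.00 -0.23 1.48 0.00 0.01 0.22
```

Call:
move_arm(
  rows="0 -0.6 0.5 0 0 0.6 0.5;0 -0.6 1 0 0 0.6 0.5;0 -0.6 2 0 0 0.6 0.5;0 -0.04 2.4 0 0 0 0.5;0 0 2.4 0 0 0 0.5;0 0 2 0 0 0 0.5;0 0 1.1 0 0 0 0.5;0 0 0.6 0 0 0 0.5;0 0 0.4 0 0 0 0.5;0 0 0 0 0 0 0.5;0 0 0 0 0 0 0.5",
)

```text
time_s: 6.82
tcp_pos: [0.5779, -0.144, 0.1956]
tcp_rot: [-0.0, 0.975, -0.224, 0.0]
force: [1.2, -0.2, -0.4]
opening: 0.732
```

```bash
python3 - <<'E'
from plan import *
from workcell import manip
s=manip.get_state();st(s)
plan(s,[.5771,-.1444,.186],-25.8,1)
E
```

```text
t 6.82 tcp [ 0.5779 -0.144   0.1956] yaw -25.84 tilt [ 0.0009 -0.0001] F [ 1.2 -0.2 -0.4] open 0.732 j [ 0.24  1.03 -0.1   1.57  0.17  0.54 -0.41]
row x1: -0.05 0.08 0.96 -0.02 -0.05 -0.04
```

Call:
move_arm(
  rows="-0.05 0.08 0.5 0 0 0 0.5;0 0 0.4 0 0 0 0.5;0 0 0.1 0 0 0 0.5;0 0 0.1 0 0 0 0.5;0 0 0.1 0 0 0 0.5;0 0 0 0 0 0 0.5",
)

```text
time_s: 7.32
tcp_pos: [0.5769, -0.1444, 0.1828]
tcp_rot: [-0.0, 0.975, -0.224, -0.0]
force: [0.6, -0.3, -0.6]
opening: 0.737
```

Call:
move_arm(
  rows="0 0 0.1 0 0 0 0.5;0 0 0.1 0 0 0 0.5;0 0 0 0 0 0 0.5",
)

```text
time_s: 7.57
tcp_pos: [0.577, -0.1444, 0.1816]
tcp_rot: [-0.0, 0.975, -0.224, 0.0]
force: [-3.7, 2.0, 13.0]
opening: 0.738
```

Contact came at the expected height. I'll release, rise, turn 90° and look.

Call:
move_arm(
  rows="0 0 -0.05 0 0 0 0.75;0 0 0 0 0 0 0.8;0 0 0 0 0 0 0.9;0 0 0 0 0 0 1;0 0 0 0 0 0 1;0 0 0 0 0 0 1;0 0 -0.5 0 0 0 1;0 0 -1.5 0 0 0 1;0 0 -2.5 0 0 0 1;0 0 -2.5 0 0 0 1;0 0 -2.5 0 0 0 1;0 0 -2.5 0 0 0 1;0 0 -1 0 0 0 1;0 0 0 0 0 0 1;0 0 0 0 0 0 1",
)

```text
time_s: 8.82
tcp_pos: [0.5768, -0.1444, 0.3114]
tcp_rot: [-0.0, 0.975, -0.224, 0.0]
force: [-0.9, 0.3, -0.7]
opening: 1.002
```

```bash
python3 - <<'E'
from look import *
from plan import *
from geo import *
c=shot('wrist','w4.png');pickle.dump(c,open('w4.pkl','wb'))
st(manip.get_state())
i=c['image'];cv2.imwrite('pics/w4z.png',cv2.resize(i[150:320,200:440],None,fx=3,fy=3,interpolation=2))
E
```

```text
t 8.87 tcp [ 0.5767 -0.1444  0.3107] yaw -25.83 tilt [-0.0009  0.0003] F [-0.8 -0.5 -0.2] open 0.997 j [ 0.25  0.85 -0.13  1.52  0.14  0.78 -0.38]
```

View pics/w4z.png

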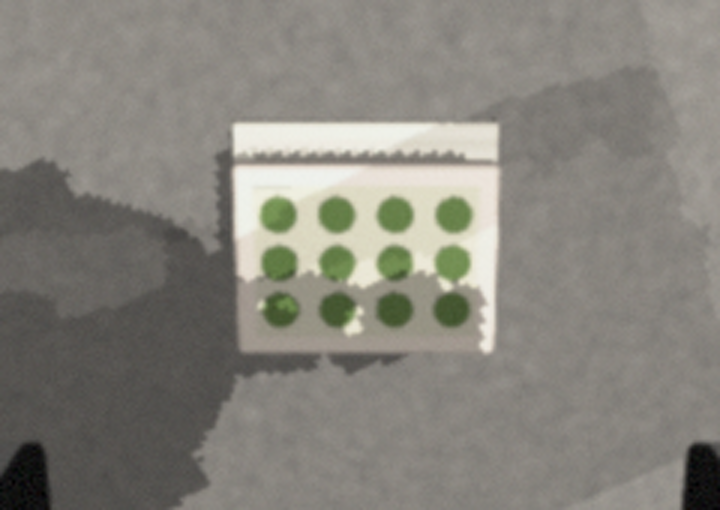

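```bash
python3 - <<'E'
from geo import *
from plan import *
from workcell import manip
s=manip.get_state()
c=load('w4')
O=np.array([(235,167),(497,166),(493,352),(240,352)])/3.+[200,150]
X=np.array([[-.032,.024,.004],[.032,.024,.004],[.032,-.024,.004],[-.032,-.024,.004]])
f=lambda p:(proj(c,pose(p[0],p[1],p[2],.028,X))-O).ravel()
r=least_squares(f,[.57,-.16,-.42]);print(r.x,np.degrees(r.x[2]),r.fun.round(1))
print('plate centre in tool frame mm',toolinv(s,[[r.x[0],r.x[1],.028]])*1000)
X[:,2]=0.004
f=lambda p:(proj(c,pose(p[0],p[1],p[2],p[3],X))-O).ravel()
r=least_squares(f,[.57,-.16,-.42,.028]);print(r.x,np.degrees(r.x[2]),r.fun.round(1))
E
```

```text
[ 0.57669104 -0.14588546 -0.448951  ] -25.72299737708074 [-1.5 -0.8  1.6 -0.6  0.7  0.8 -0.8  1. ]
plate centre in tool frame mm [[  0.88250833   1.32833531 282.71525567]]
[ 0.57588957 -0.1475614  -0.44895111  0.02136452] -25.723003599834183 [-0.3 -0.   0.4  0.1 -0.4 -0.1  0.3  0.1]
```

The plate sits square on the block, with its centre about (0.577, -0.146) and yaw -25.7°. Next I'll turn 90° and take it by the long sides near its far end.

```bash
python3 - <<'E'
from plan import *
from workcell import manip
s=manip.get_state();st(s)
plan(s,[.5956,-.1550,.26],64.3,14)
E
```

```text
t 8.87 tcp [ 0.5767 -0.1444  0.3107] yaw -25.83 tilt [-0.0009  0.0003] F [-0.8 -0.5 -0.2] open 0.997 j [ 0.25  0.85 -0.13  1.52  0.14  0.78 -0.38]
row x14: 0.12 0.12 0.36 -0.00 0.00 -6.44
```

Call:
move_arm(
  rows="0.12 0.12 0.36 0 0 -6.44 1;0.12 0.12 0.36 0 0 -6.44 1;0.12 0.12 0.36 0 0 -6.44 1;0.12 0.12 0.36 0 0 -6.44 1;0.12 0.12 0.36 0 0 -6.44 1;0.12 0.12 0.36 0 0 -6.44 1;0.12 0.12 0.36 0 0 -6.44 1;0.12 0.12 0.36 0 0 -6.44 1;0.12 0.12 0.36 0 0 -6.44 1;0.12 0.12 0.36 0 0 -6.44 1;0.12 0.12 0.36 0 0 -6.44 1;0.12 0.12 0.36 0 0 -6.44 1;0.12 0.12 0.36 0 0 -6.44 1;0.12 0.12 0.36 0 0 -6.44 1;0 0 0 0 0 0 1;0 0 0 0 0 0 1",
)

```text
time_s: 10.2
tcp_pos: [0.5954, -0.1548, 0.2599]
tcp_rot: [-0.001, 0.847, 0.531, -0.0]
force: [-0.2, -0.4, -0.6]
opening: 1.001
```

```bash
python3 - <<'E'
from look import *
from plan import *
from geo import *
c=shot('wrist','w5.png');pickle.dump(c,open('w5.pkl','wb'))
s=manip.get_state();st(s)
plan(s,[.5956,-.1550,.184],64.3,1)
E
```

```text
t 10.25 tcp [ 0.5954 -0.1548  0.2604] yaw 64.10 tilt [-0.0011  0.0007] F [ 0.5  0.7 -0.1] open 1.000 j [ 0.45  1.   -0.54  1.46  0.61  0.85  0.82]
row x1: -0.02 0.03 7.64 -0.07 -0.01 -0.20
```

View pics/w5.png

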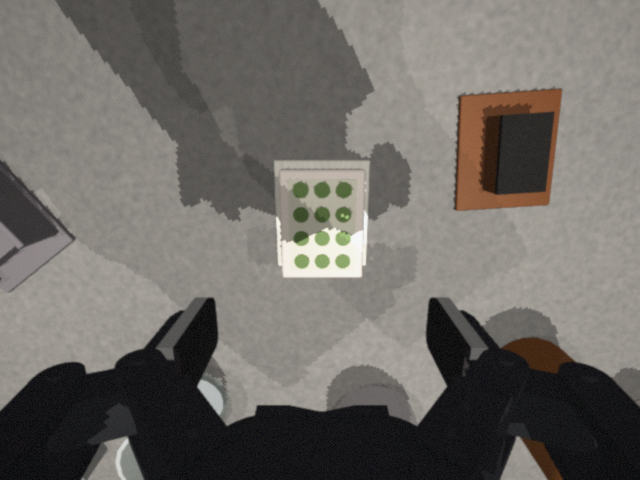

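```bash
python3 - <<'E'
from geo import *
c=load('scene0');d=load('side0')
print(ray(c,(344,299),.14),ray(d,(213,220),.14),ray(c,(341,353),.0), 'jar',ray(c,(276,306),.075))
E
```

```text
[ 0.75478957 -0.05807334  0.14      ] [ 0.7440841  -0.05238213  0.14      ] [ 0.76317838 -0.05732748  0.        ] jar [ 0.73925113 -0.17732488  0.075     ]
```

Call:
move_arm(
  rows="-0.02 0.03 1.5 0 0 -0.2 1;0 0 2 0 0 0 1;0 0 2 0 0 0 1;0 0 1.3 0 0 0 1;0 0 0.6 0 0 0 1;0 0 0.24 0 0 0 1;0 0 0 0 0 0 1;0 0 0 0 0 0 0.8;0 0 0 0 0 0 0.65;0 0 0 0 0 0 0.5;0 0 0 0 0 0 0.4;0 0 0 0 0 0 0.35;0 0 0 0 0 0 0.35;0 0 0 0 0 0 0.35;0 0 0 0 0 0 0.35",
)

```text
time_s: 11.5
tcp_pos: [0.596, -0.1552, 0.1855]
tcp_rot: [0.0, 0.846, 0.534, 0.0]
force: [-2.7, -0.1, 10.6]
opening: 0.544
```

```bash
python3 - <<'E'
from look import *
from plan import *
from geo import *
c=shot('wrist','w6.png');pickle.dump(c,open('w6.pkl','wb'))
s=manip.get_state();st(s)
E
```

```text
t 11.55 tcp [ 0.596  -0.1552  0.1855] yaw 64.51 tilt [ 0.0009 -0.0003] F [-3.3 -0.6  9.9] open 0.551 j [ 0.43  1.1  -0.49  1.49  0.68  0.72  0.77]
```

View pics/w6.png

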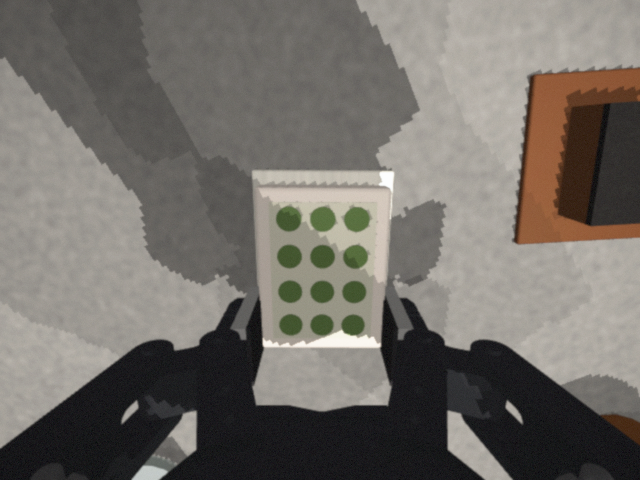

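Gripped across the 48 mm width: opening 0.55, plate at cols 258–388, centred. I'll lift it and carry it to the mouth.

Call:
move_arm(
  rows="0 0 -0.2 0 0 0 0.35;0 0 -0.6 0 0 0 0.35;0 0 -1.2 0 0 0 0.35;0 0 -2 0 0 0 0.35;0 0 -2.4 0 0 0 0.35;0 0 -2.8 0 0 0 0.35;0 0 -2.4 0 0 0 0.35;0 0 -1.6 0 0 0 0.35;0 0 -0.4 0 0 0 0.35;0 0 0 0 0 0 0.35",
)

```text
time_s: 12.38
tcp_pos: [0.5958, -0.1551, 0.3222]
tcp_rot: [0.001, 0.846, 0.534, 0.001]
force: [0.5, 0.0, -1.0]
opening: 0.545
```

```bash
python3 - <<'E'
from plan import *
from workcell import manip
s=manip.get_state();st(s)
plan(s,[.603,.142,.32],-5.5,14)
E
```

```text
t 12.38 tcp [ 0.5958 -0.1551  0.3222] yaw 64.52 tilt [ 0.002  -0.0004] F [ 0.5  0.  -1. ] open 0.545 j [ 0.47  0.92 -0.58  1.42  0.56  0.97  0.87]
row x14: 1.24 -1.89 0.01 0.01 -0.01 5.00
```

Call:
move_arm(
  rows="1.24 -1.89 0 0 0 5 0.35;1.24 -1.89 0 0 0 5 0.35;1.24 -1.89 0 0 0 5 0.35;1.24 -1.89 0 0 0 5 0.35;1.24 -1.89 0 0 0 5 0.35;1.24 -1.89 0 0 0 5 0.35;1.24 -1.89 0 0 0 5 0.35;1.24 -1.89 0 0 0 5 0.35;1.24 -1.89 0 0 0 5 0.35;1.24 -1.89 0 0 0 5 0.35;1.24 -1.89 0 0 0 5 0.35;1.24 -1.89 0 0 0 5 0.35;1.24 -1.89 0 0 0 5 0.35;1.24 -1.89 0 0 0 5 0.35;0 0 0 0 0 0 0.35;0 0 0 0 0 0 0.35;0 0 0 0 0 0 0.35",
)

```text
time_s: 13.8
tcp_pos: [0.602, 0.1415, 0.3199]
tcp_rot: [0.0, 0.999, -0.047, -0.001]
force: [0.6, -0.5, -0.3]
opening: 0.547
```

```bash
python3 - <<'E'
from look import *
from plan import *
from geo import *
for n in ['wrist','scene','side']:
    c=shot(n,n+'7.png');pickle.dump(c,open(n+'7.pkl','wb'))
s=manip.get_state();st(s);pickle.dump(s,open('s7.pkl','wb'))
E
```

```text
t 13.95 tcp [0.6021 0.1412 0.3205] yaw -5.49 tilt [-0.0004 -0.0003] F [-0.8 -0.4 -0.3] open 0.542 j [-0.2   0.88 -0.18  1.41  0.18  0.87 -0.53]
```

View pics/wrist7.png

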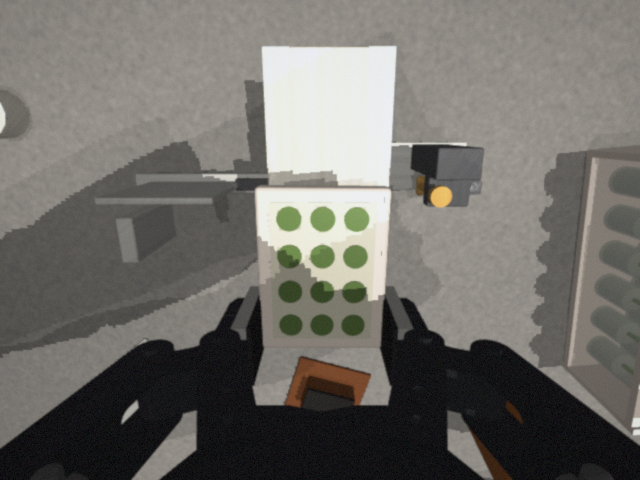

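View pics/scene7.png

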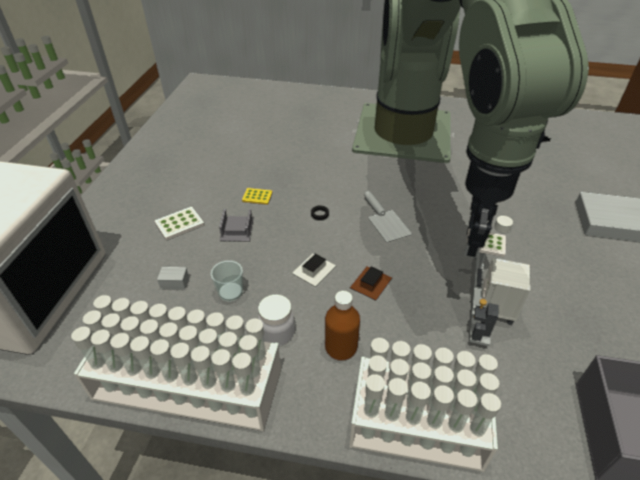

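View pics/side7.png

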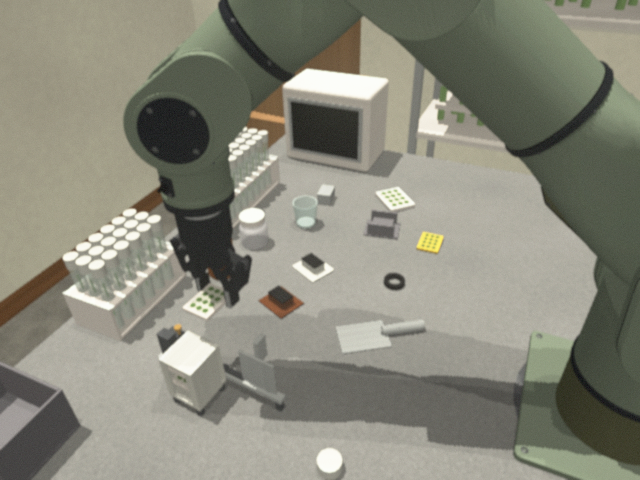

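```bash
python3 - <<'E'
import cv2
i=cv2.imread('pics/wrist7.png')
cv2.imwrite('pics/c8.png',cv2.resize(i[35:215,80:280],None,fx=4,fy=4,interpolation=2)[:600*1])
cv2.imwrite('pics/c9.png',cv2.resize(i[35:215,240:500],None,fx=3,fy=3,interpolation=2))
s=cv2.imread('pics/scene7.png');cv2.imwrite('pics/c10.png',cv2.resize(s[215:355,440:560],None,fx=4,fy=4,interpolation=2))
E
```

```text
(no output)
```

View pics/c8.png

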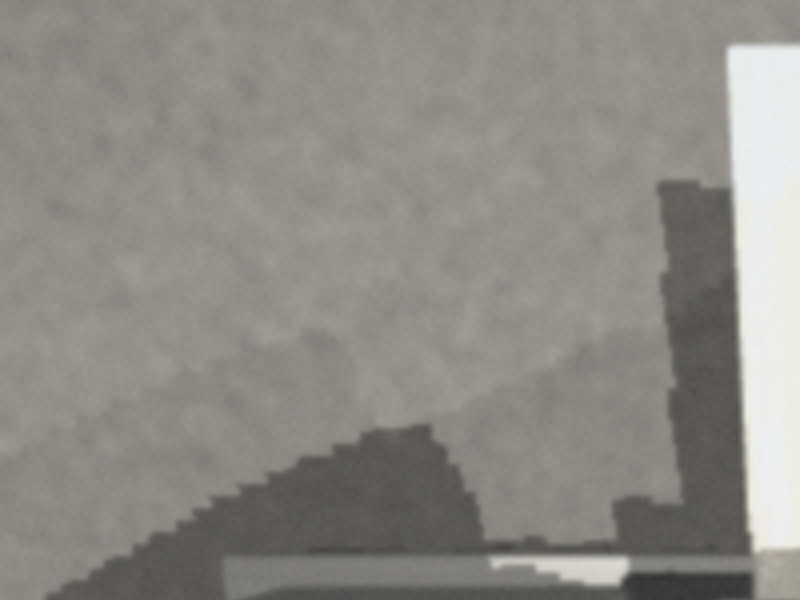

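View pics/c9.png

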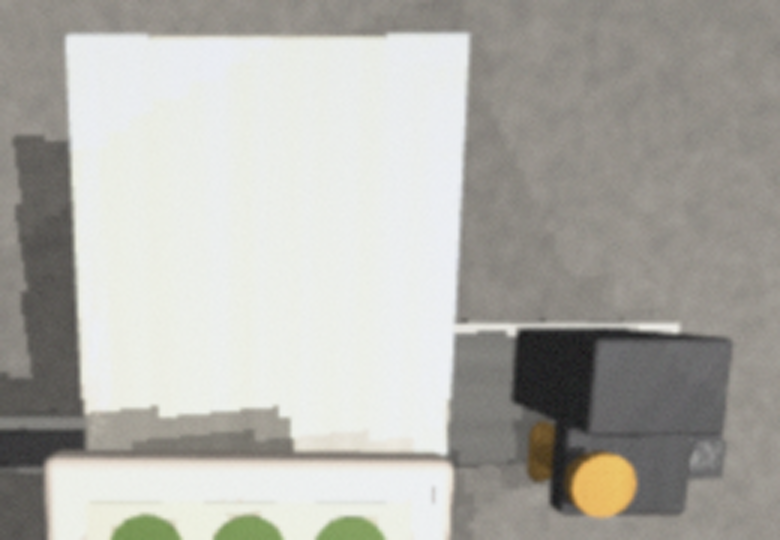

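View pics/c10.png

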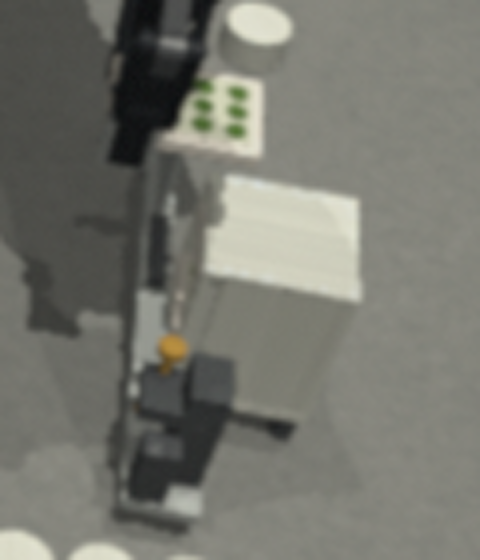

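```bash
python3 - <<'E'
from geo import *
np.set_printoptions(precision=4,suppress=True)
c=load('scene0');d=load('side0');w=load('wrist7');s=load('s7')
a=np.array([(440+u/6,240+v/6) for u,v in [(315,108),(540,148),(545,300),(307,258)]])
b=np.array([(145+u/5,310+v/5) for u,v in [(370,180),(230,325),(72,245),(220,105)]])
wb=np.array([(262,46.3),(396.7,46.3)])
def f(p,free=True):
    x,y,yw,z,L,W=p[:6]
    C=np.array([[-.029,W/2,0],[-.029+L,W/2,0],[-.029+L,-W/2,0],[-.029,-W/2,0]])
    P=pose(x,y,yw,z,C)
    r=[(proj(c,P)-a).ravel(),(proj(d,P)-b).ravel(),(proj(w,P[1:3])-wb).ravel()*1.0]
    for sy,px in ((1,(268,168.3)),(-1,(389,185))):
        q=ray(w,px,z);v=(q[:2]-[x,y])@np.array([-np.sin(yw),np.cos(yw)]);r.append([(v-sy*W/2)*1900])
    return np.concatenate(r)
r=least_squares(f,[.61,.216,1.5,.1,.065,.06]);print('cass',r.x,np.degrees(r.x[2]),r.fun.round(1))
O=np.array([(256,189),(390.7,188),(382,347),(263,347)])
X=np.array([[-.032,.024,.004],[-.032,-.024,.004],[.032,-.024,.004],[.032,.024,.004]])*[-1,1,1]
f2=lambda p:(proj(w,pose(p[0],p[1],p[2],s['tcp_pos'][2]-.1575,X))-O).ravel()
q=least_squares(f2,[.6,.16,1.48]);print('plate',q.x,np.degrees(q.x[2]),q.fun.round(1),toolinv(s,[[q.x[0],q.x[1],.16]])*1000)
f2=lambda p:(proj(w,pose(p[0],p[1],p[2],p[3],X))-O).ravel()
q=least_squares(f2,[.6,.16,1.48,.16]);print('plate',q.x,np.degrees(q.x[2]),q.fun.round(1),toolinv(s,[[q.x[0],q.x[1],q.x[3]]])*1000)
E
```

```text
cass [0.6123 0.216  1.4755 0.1027 0.0642 0.0629] 84.54216955909293 [-0.8 -0.1 -2.   0.4 -2.1  0.7 -0.7 -0.2 -1.  -0.7 -1.2  0.1 -1.6 -0.3
 -2.1 -0.2  0.  -0.2 -0.6 -0.3 -0.7 -0.4]
plate [0.6043 0.1632 1.4746] 84.49059241549284 [-3.2 -2.4  2.7 -1.2  1.9  2.8 -1.4  2.6] [[  0.0964 -22.1659 160.5108]]
plate [0.6042 0.1619 1.4746 0.1591] 84.48985592271762 [-0.9 -0.3  0.4  0.8  0.2 -0.2  0.4 -0.4] [[  0.1094 -20.8697 161.4409]]
```

```bash
python3 - <<'E'
from geo import *
import cv2
c=load('scene7');d=load('side7');s=load('s7')
q=s['tcp_rot'];M=R.from_quat([q[1],q[2],q[3],q[0]])
# plate in tool: x 0.1, y -21 centre, z 157.5; top face z 153.5; leading at y=-53
P=np.array([[.024,-.053,.1535],[-.024,-.053,.1535],[.024,.011,.1535],[-.024,.011,.1535],[.024,-.053,.1615],[-.024,-.053,.1615]])+[0.0001,0,0]
W=M.apply(P)+s['tcp_pos'];print(W.round(4))
for cam,n,x,y,w,h,k in ((c,'scene7',480,225,40,40,15),(d,'side7',175,270,60,60,10)):
    p=proj(cam,W);print(n,p.round(1))
    i=cv2.resize(cv2.imread('pics/%s.png'%n)[y:y+h,x:x+w],None,fx=k,fy=k,interpolation=2)
    for j,u in enumerate(p): cv2.circle(i,tuple(np.int32(((u-[x,y])+.5)*k)),3,(0,0,255) if j<4 else (255,0,0),-1)
    cv2.imwrite('pics/p_%s.png'%n,i)
E
```

```text
[[0.6311 0.1916 0.167 ]
 [0.5834 0.1962 0.167 ]
 [0.625  0.1279 0.167 ]
 [0.5772 0.1325 0.167 ]
 [0.6311 0.1916 0.159 ]
 [0.5834 0.1962 0.159 ]]
scene7 [[504.1 253.6]
 [504.6 234.7]
 [465.1 246. ]
 [467.1 227.6]
 [502.8 257. ]
 [503.3 238. ]]
side7 [[181.7 306.2]
 [206.6 317.2]
 [209.4 281.3]
 [233.6 291. ]
 [182.6 310. ]
 [207.4 321.1]]
```

View pics/p_scene7.png

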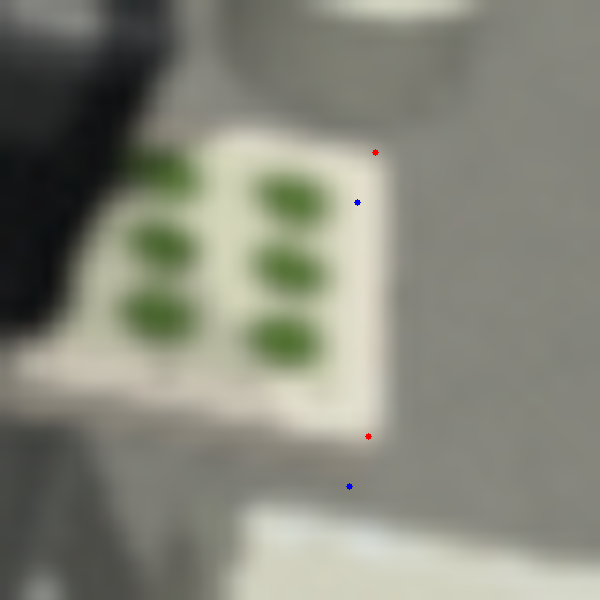

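View pics/p_side7.png

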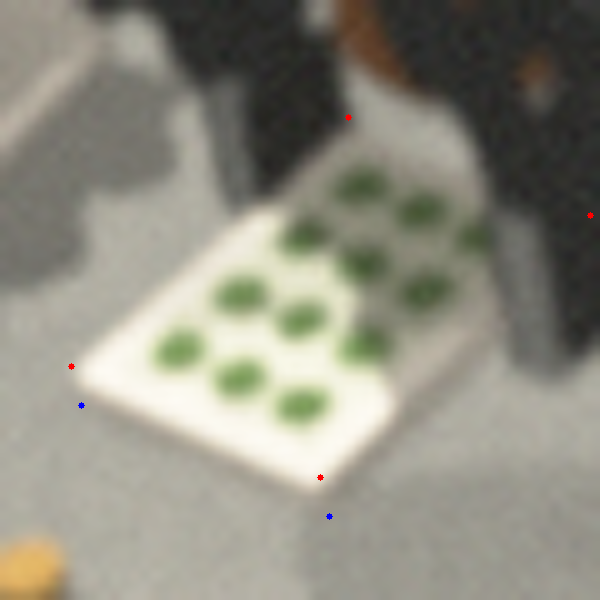

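```bash
python3 - <<'E'
from geo import *
np.set_printoptions(precision=4,suppress=True)
c=load('scene0');d=load('side0');w=load('wrist7');s=load('s7')
a=np.array([(440+u/6,240+v/6) for u,v in [(315,108),(540,148),(545,300),(307,258)]])-[1.1,-.2]
b=np.array([(145+u/5,310+v/5) for u,v in [(370,180),(230,325),(72,245),(220,105)]])-[.5,1]
for half in (0,-.4):
  A=a+half;B=b+half
  def f(p):
    x,y,yw,z,L,W=p[:6]
    C=np.array([[-.029,W/2,0],[-.029+L,W/2,0],[-.029+L,-W/2,0],[-.029,-W/2,0]])
    P=pose(x,y,yw,z,C)
    return np.concatenate([(proj(c,P)-A).ravel(),(proj(d,P)-B).ravel()])
  r=least_squares(f,[.61,.216,1.5,.1,.065,.06]);print('cass',r.x,np.degrees(r.x[2]),r.fun.round(1))
E
```

```text
cass [0.6118 0.2151 1.476  0.1033 0.065  0.0621] 84.56659107896404 [-0.2 -0.6 -0.9 -0.  -1.1 -0.1 -0.1 -1.1 -0.1 -0.4 -0.6  0.8 -0.6  0.6
 -0.9  0.3]
cass [0.6121 0.2146 1.4762 0.104  0.065  0.0621] 84.58122816591681 [ 0.  -0.4 -0.6  0.2 -0.8  0.1  0.2 -0.8  0.2 -0.5 -0.3  0.5 -0.4  0.4
 -0.6  0.2]
```

```bash
cat > cass.py <<'E'
import numpy as np
O=np.array([.6121,.2146,.017]);YAW=np.radians(84.57)
ex=np.array([np.cos(YAW),np.sin(YAW),0]);ey=np.array([-np.sin(YAW),np.cos(YAW),0])
def W(x,y,z): return O+x*ex+y*ey+np.array([0,0,z])
def C(p): d=np.asarray(p)-O;return np.array([d@ex,d@ey,d[2]])
E
python3 - <<'E'
from plan import *
from cass import *
from workcell import manip
s=manip.get_state();st(s);print(C(s['tcp_pos']))
plan(s,W(-.099,-.0001,.0555+.1575),-5.43,7)
E
```

```text
t 13.95 tcp [0.6021 0.1412 0.3205] yaw -5.49 tilt [-0.0004 -0.0003] F [-0.8 -0.4 -0.3] open 0.542 j [-0.2   0.88 -0.18  1.41  0.18  0.87 -0.53]
[-0.07400347  0.00297314  0.30351868]
row x7: 0.04 0.36 1.29 0.00 0.00 -0.01
```

Call:
move_arm(
  rows="0.16 1 0 0 0 0 0.35;0.15 1.5 0 0 0 0 0.35;0 0 1 0 0 0 0.35;0 0 2 0 0 0 0.35;0 0 2.2 0 0 0 0.35;0 0 2 0 0 0 0.35;0 0 1.2 0 0 0 0.35;0 0 0.6 0 0 0 0.35;0 0 0.05 0 0 0 0.35;0 0 0 0 0 0 0.35",
)

```text
time_s: 14.78
tcp_pos: [0.6031, 0.1167, 0.2307]
tcp_rot: [-0.0, 0.999, -0.048, 0.0]
force: [0.2, 0.1, 0.8]
opening: 0.543
```

```bash
python3 - <<'E'
from look import *
from plan import *
from geo import *
from cass import *
for n in ['wrist','scene']:
    c=shot(n,n+'8.png');pickle.dump(c,open(n+'8.pkl','wb'))
s=manip.get_state();st(s);pickle.dump(s,open('s8.pkl','wb'));print(C(s['tcp_pos']))
i=cv2.imread('pics/scene8.png');k=10
x,y=450,230;i=cv2.resize(i[y:y+60,x:x+75],None,fx=k,fy=k,interpolation=2)
from geo import proj
c=load('scene8');b=np.array([1.1,-.2])
def dot(P,col):
    for u in proj(c,P)+b: cv2.circle(i,tuple(np.int32((u-[x,y]+.5)*k)),3,col,-1)
# roof front corners red, slot plate rear edges: lower top edge (z40,x-31) blue, upper bottom (66,-29) green ; mid slot floor front magenta
dot([W(-.029,q,.087) for q in(-.031,.031)],(0,0,255))
dot([W(-.029,q,.049) for q in(-.0265,.0265)],(255,0,255))
dot([W(-.029,q,.062) for q in(-.0265,.0265)],(0,255,0))
q=s['tcp_rot'];M=R.from_quat([q[1],q[2],q[3],q[0]])
dot(M.apply([[sx*.024,-.053,z] for sx in(-1,1) for z in (.1535,.1615)])+s['tcp_pos'],(255,0,0))
cv2.imwrite('pics/p_scene8.png',i)
E
```

```text
t 14.88 tcp [0.6032 0.1169 0.2312] yaw -5.48 tilt [0.0014 0.0004] F [-0.  -0.9 -0.2] open 0.542 j [-0.17  1.   -0.16  1.49  0.22  0.67 -0.52]
[-0.09814932 -0.00040096  0.21416229]
```

View pics/p_scene8.png

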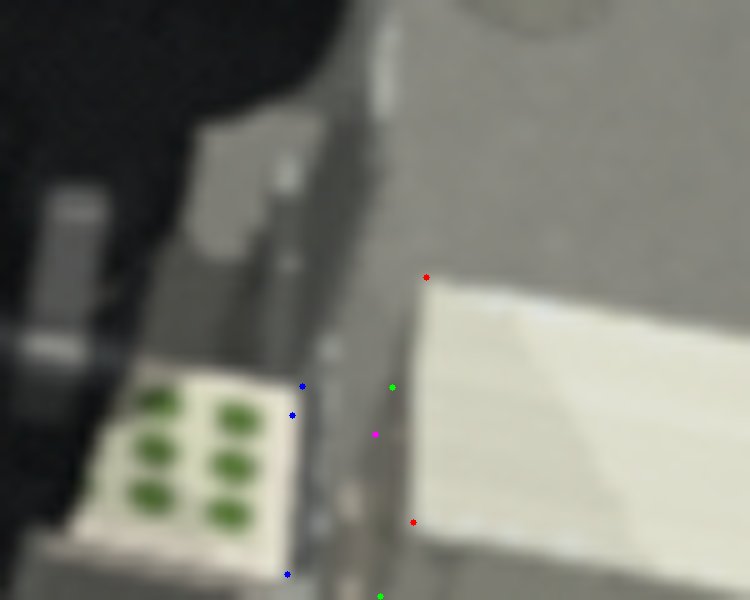

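View pics/wrist8.png

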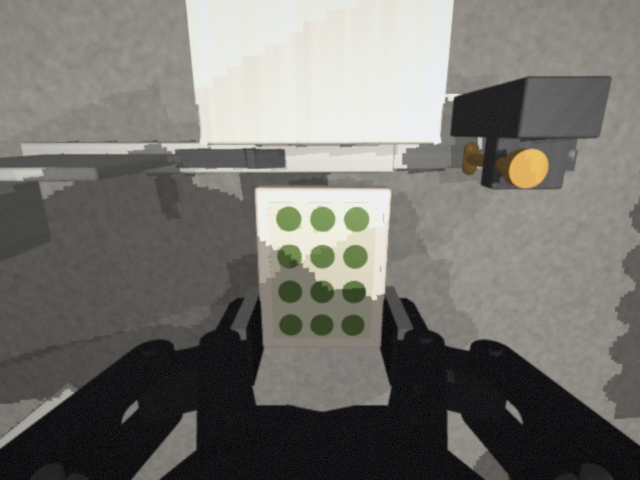

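The model points land on the roof corners and plate corners within about 0.5 px. The plate's leading edge is about 16 mm short of the mouth. I'll insert it in small steps and watch the force.

Call:
move_arm(
  rows="-0.07 -0.3 0.08 0 0 0 0.35;0 -0.5 0 0 0 0 0.35;0 -0.5 0 0 0 0 0.35;0 -0.4 0 0 0 0 0.35;0 -0.4 0 0 0 0 0.35;0 0 0 0 0 0 0.35",
)

```text
time_s: 15.38
tcp_pos: [0.6042, 0.1391, 0.2294]
tcp_rot: [-0.0, 0.999, -0.047, 0.0]
force: [0.2, -0.0, -0.5]
opening: 0.545
```

```bash
python3 - <<'E'
from look import *
from plan import *
from geo import *
from cass import *
c=shot('wrist','w9.png')
s=manip.get_state();st(s);print(C(s['tcp_pos']))
cv2.imwrite('pics/w9z.png',cv2.resize(c['image'][60:260,150:500],None,fx=2.2,fy=2.2,interpolation=2))
E
```

```text
t 15.43 tcp [0.6042 0.1384 0.2293] yaw -5.43 tilt [-0.      0.0003] F [-0.2 -0.1  0.3] open 0.545 j [-0.2   1.01 -0.16  1.47  0.21  0.69 -0.55]
[-0.07656597  0.00065059  0.21233117]
```

View pics/w9z.png

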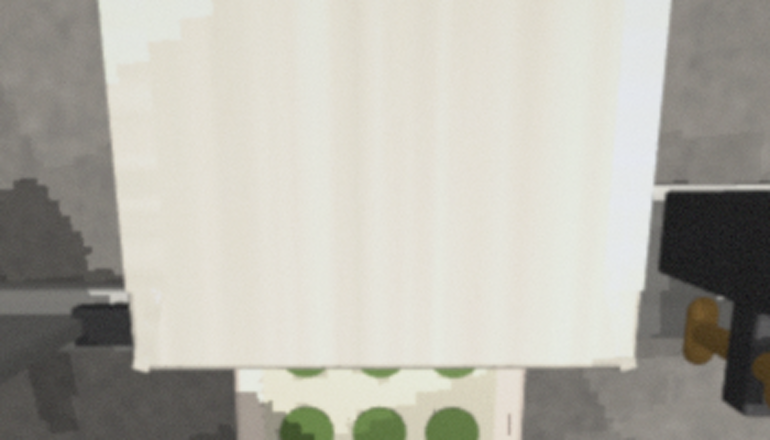

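Call:
move_arm(
  rows="0 -0.5 0 0 0 0 0.35;0 -0.5 0 0 0 0 0.35;0 -0.5 0 0 0 0 0.35;0 -0.3 0 0 0 0 0.35;0 0 0 0 0 0 0.35",
)

```text
time_s: 15.85
tcp_pos: [0.6059, 0.1568, 0.2293]
tcp_rot: [-0.0, 0.999, -0.047, 0.0]
force: [0.0, -0.0, -1.4]
opening: 0.547
```

Call:
move_arm(
  rows="0 -0.3 0 0 0 0 0.35;0 -0.3 0 0 0 0 0.35;0 -0.3 0 0 0 0 0.35;0 -0.2 0 0 0 0 0.35;0 -0.2 0 0 0 0 0.35;0 0 0 0 0 0 0.35",
)

```text
time_s: 16.35
tcp_pos: [0.6072, 0.1692, 0.2293]
tcp_rot: [-0.0, 0.999, -0.048, -0.0]
force: [-0.8, 0.3, -0.3]
opening: 0.542
```

```bash
python3 - <<'E'
from look import *
from plan import *
from geo import *
from cass import *
c=shot('wrist','w10.png')
s=manip.get_state();st(s);print(C(s['tcp_pos']))
E
```

```text
t 16.40 tcp [0.6072 0.1689 0.2293] yaw -5.46 tilt [-0.      0.0002] F [0.1 0.1 0.3] open 0.545 j [-0.25  1.02 -0.15  1.42  0.2   0.72 -0.58]
[-0.04594397  0.00057785  0.21231943]
```

View pics/w10.png

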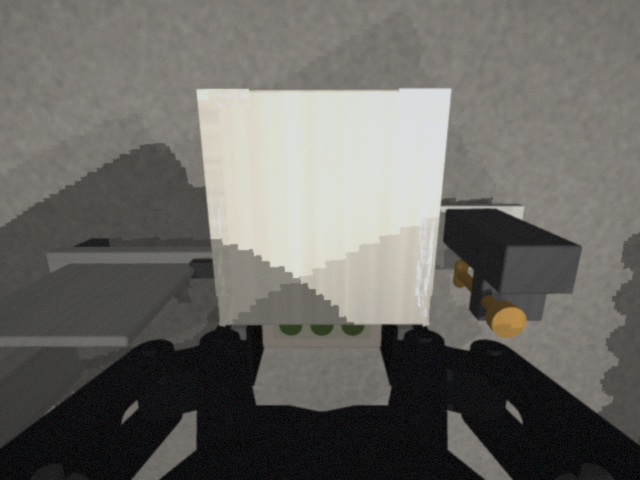

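Call:
move_arm(
  rows="0 -0.15 0 0 0 0 0.35;0 -0.1 0 0 0 0 0.35;0 -0.1 0 0 0 0 0.35;0 0 0 0 0 0 0.35",
)

```text
time_s: 16.73
tcp_pos: [0.6076, 0.1723, 0.2293]
tcp_rot: [0.0, 0.999, -0.048, 0.0]
force: [0.4, -0.3, 0.1]
opening: 0.543
```

Call:
move_arm(
  rows="0 0 0.1 0 0 0 0.35;0 0 0.05 0 0 0 0.35;0 0 0 0 0 0 0.35",
)

```text
time_s: 16.98
tcp_pos: [0.6075, 0.1722, 0.2277]
tcp_rot: [-0.0, 0.999, -0.048, -0.0]
force: [0.1, -0.1, -0.8]
opening: 0.544
```

Call:
move_arm(
  rows="0 0 0.05 0 0 0 0.35;0 0 0.05 0 0 0 0.35;0 0 0 0 0 0 0.35",
)

```text
time_s: 17.23
tcp_pos: [0.6076, 0.1722, 0.2271]
tcp_rot: [-0.0, 0.999, -0.048, 0.0]
force: [-2.7, -1.9, 7.1]
opening: 0.544
```

The plate touched the ledge at the height the model predicts (origin 16.7 mm up). I'll release with a small opening, back off and close.

Call:
move_arm(
  rows="0 0 -0.05 0 0 0 0.45;0 0 0 0 0 0 0.6;0 0 0 0 0 0 0.68;0 0 0 0 0 0 0.68;0 0 0 0 0 0 0.68;0 0 0 0 0 0 0.68",
)

```text
time_s: 17.73
tcp_pos: [0.6075, 0.1722, 0.2273]
tcp_rot: [-0.0, 0.999, -0.048, -0.0]
force: [-0.1, 0.6, 0.0]
opening: 0.68
```

```bash
python3 - <<'E'
from look import *
from plan import *
from geo import *
from cass import *
c=shot('wrist','w11.png')
s=manip.get_state();st(s);print(C(s['tcp_pos']))
c=shot('scene','s11.png');x,y=445,225;cv2.imwrite('pics/s11z.png',cv2.resize(c['image'][y:y+75,x:x+100],None,fx=8,fy=8,interpolation=2))
E
```

```text
t 17.78 tcp [0.6075 0.1722 0.2273] yaw -5.47 tilt [-0.0001  0.0001] F [-1.   0.6 -0.3] open 0.681 j [-0.26  1.02 -0.15  1.42  0.2   0.72 -0.58]
[-0.04261029  0.00054149  0.21026817]
```

View pics/w11.png

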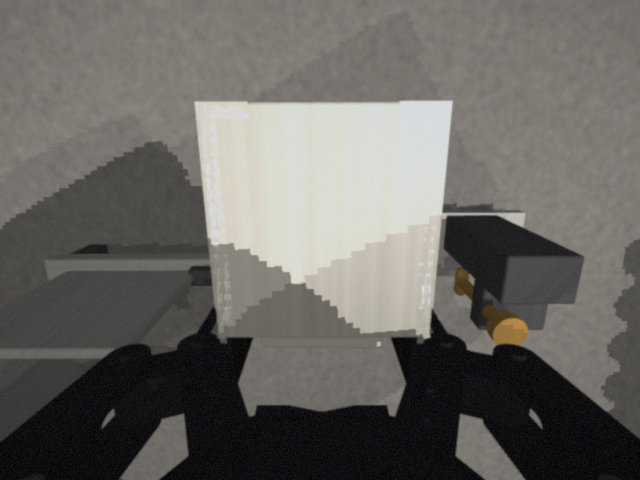

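View pics/s11z.png

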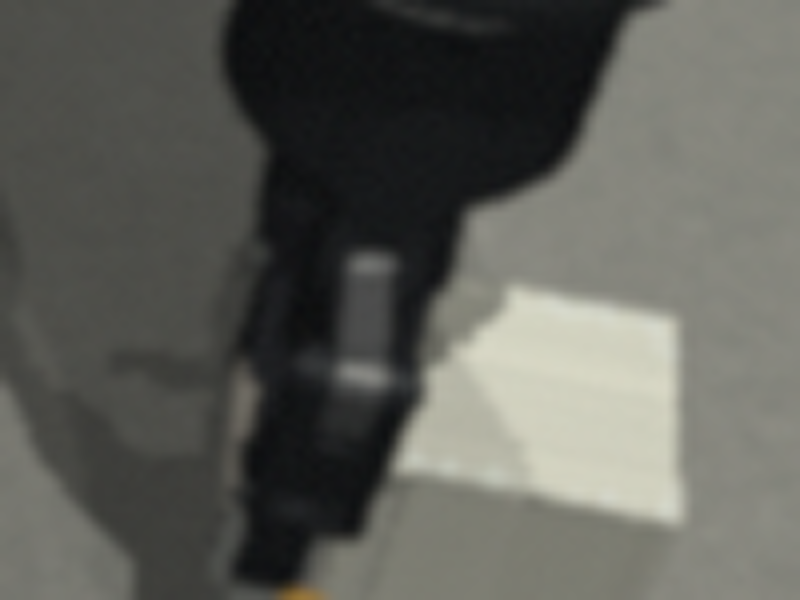

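Call:
move_arm(
  rows="0 0.5 0 0 0 0 0.68;0 1 0 0 0 0 0.68;0 1 0 0 0 0 0.68;0 0.5 0 0 0 0 0.68;0 0 -0.9 0 0 0 0.4;0 0 0 0 0 0 0;0 0 0 0 0 0 0;0 0 0 0 0 0 0;0 0 0 0 0 0 0;0 0 0 0 0 0 0;0 0 0 0 0 0 0",
)

```text
time_s: 18.75
tcp_pos: [0.6046, 0.1425, 0.2362]
tcp_rot: [-0.0, 0.999, -0.048, -0.0]
force: [0.2, 0.1, 1.1]
opening: 0.005
```

```bash
python3 - <<'E'
from look import *
from plan import *
from geo import *
from cass import *
c=shot('wrist','w12.png')
s=manip.get_state();st(s);print(C(s['tcp_pos']))
E
```

```text
t 18.80 tcp [0.6046 0.1425 0.2362] yaw -5.46 tilt [-0.0002  0.0001] F [-0.6  0.3 -0.3] open -0.002 j [-0.21  1.   -0.16  1.46  0.21  0.7  -0.55]
[-0.07251142  0.00059149  0.21919619]
```

View pics/w12.png

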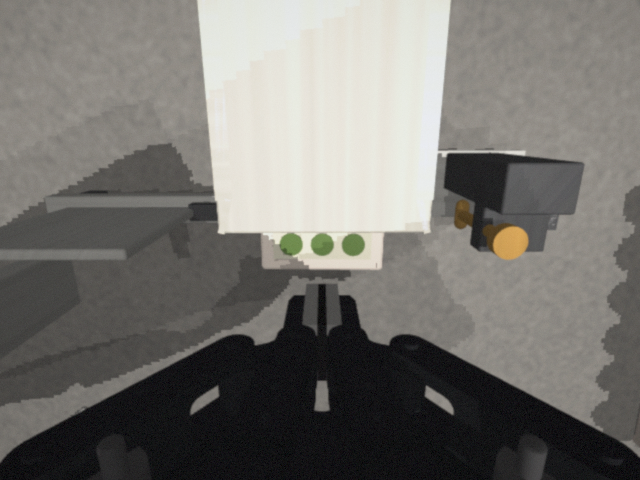

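The plate lies level and straight in the mouth, its rear edge at row 268, with the closed fingers centred behind it. I'll push it home.

Call:
move_arm(
  rows="0 -0.4 0 0 0 0 0;0 -0.4 0 0 0 0 0;0 -0.4 0 0 0 0 0;0 -0.4 0 0 0 0 0;0 -0.4 0 0 0 0 0;0 -0.4 0 0 0 0 0;0 0 0 0 0 0 0",
)

```text
time_s: 19.38
tcp_pos: [0.6069, 0.1673, 0.2363]
tcp_rot: [-0.0, 0.999, -0.047, 0.0]
force: [0.6, 0.5, -0.5]
opening: -0.003
```

Call:
move_arm(
  rows="0 -0.15 0 0 0 0 0;0 -0.15 0 0 0 0 0;0 -0.1 0 0 0 0 0;0 0 0 0 0 0 0",
)

```text
time_s: 19.72
tcp_pos: [0.6074, 0.1704, 0.2363]
tcp_rot: [-0.0, 0.999, -0.048, -0.0]
force: [-0.3, 0.0, 0.3]
opening: 0.001
```

```bash
python3 - <<'E'
from look import *
from plan import *
from geo import *
from cass import *
c=shot('wrist','w13.png')
s=manip.get_state();st(s);print(C(s['tcp_pos']))
cv2.imwrite('pics/w13z.png',cv2.resize(c['image'][200:400,200:440],None,fx=3,fy=3,interpolation=2))
E
```

```text
t 19.77 tcp [0.6073 0.1703 0.2363] yaw -5.47 tilt [-0.0001  0.0001] F [-0.6  0.3  0.2] open -0.000 j [-0.25  1.01 -0.15  1.42  0.2   0.73 -0.58]
[-0.04459152  0.00054083  0.21932477]
```

View pics/w13z.png

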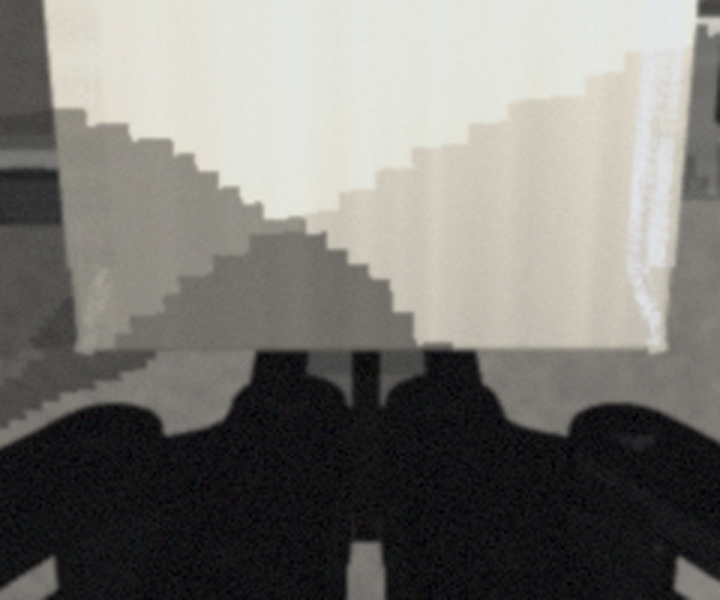

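Call:
move_arm(
  rows="0 -0.1 0 0 0 0 0;0 -0.1 0 0 0 0 0;0 0 0 0 0 0 0",
)

```text
time_s: 20.02
tcp_pos: [0.6075, 0.1724, 0.2364]
tcp_rot: [-0.0, 0.999, -0.048, 0.0]
force: [0.1, 0.2, -0.5]
opening: 0.002
```

Call:
move_arm(
  rows="0 -0.1 0 0 0 0 0;0 0 0 0 0 0 0",
)

```text
time_s: 20.18
tcp_pos: [0.6077, 0.173, 0.2363]
tcp_rot: [0.0, 0.999, -0.048, 0.0]
force: [0.3, -2.6, -0.1]
opening: -0.001
```

Call:
move_arm(
  rows="0 -0.05 0 0 0 0 0;0 -0.05 0 0 0 0 0;0 0 0 0 0 0 0",
)

```text
time_s: 20.43
tcp_pos: [0.6078, 0.1733, 0.2363]
tcp_rot: [0.001, 0.999, -0.048, -0.0]
force: [-1.4, -6.8, 2.4]
opening: 0.002
```

The rear stop was felt: the motion stalled at 7 N with the rear edge at about cassette x = -31. I'll back off, rise, and find the gate fin.

Call:
move_arm(
  rows="0 0.2 0 0 0 0 0;0 1 0 0 0 0 0;0 2 0 0 0 0 0;0 2 0 0 0 0 0;0 0.5 -2 0 0 0 0;0 0 -3 0 0 0 0;0 0 -3 0 0 0 0;0 0 -2 0 0 0 0;0 0 0 0 0 0 0;0 0 0 0 0 0 0",
)

```text
time_s: 21.27
tcp_pos: [0.6023, 0.117, 0.337]
tcp_rot: [-0.0, 0.999, -0.048, 0.001]
force: [-0.3, -1.0, -0.6]
opening: -0.001
```

```bash
python3 - <<'E'
from look import *
from plan import *
from geo import *
from cass import *
c=shot('wrist','w14.png');pickle.dump(c,open('w14.pkl','wb'))
s=manip.get_state();st(s);print(C(s['tcp_pos']));pickle.dump(s,open('s14.pkl','wb'))
c=shot('scene','s14.png');pickle.dump(c,open('s14c.pkl','wb'))
x,y=445,205;i=cv2.resize(c['image'][y:y+100,x:x+110],None,fx=6,fy=6,interpolation=2)
for g,col in ((.085,(255,0,0)),(.095,(0,255,0)),(.105,(0,0,255))):
    P=[W(-.05+a*.011,g+b*.004,.114) for a,b in((-1,-1),(1,-1),(1,1),(-1,1))]
    for u in proj(c,P)+[1.1,-.2]: cv2.circle(i,tuple(np.int32((u-[x,y]+.5)*6)),2,col,-1)
cv2.imwrite('pics/s14z.png',i)
E
```

```text
t 21.32 tcp [0.6021 0.117  0.336 ] yaw -5.48 tilt [-0.0002  0.    ] F [-0.  -0.6 -0.4] open -0.002 j [-0.16  0.85 -0.19  1.42  0.18  0.89 -0.49]
[-0.09812017  0.00067955  0.31898432]
```

View pics/w14.png

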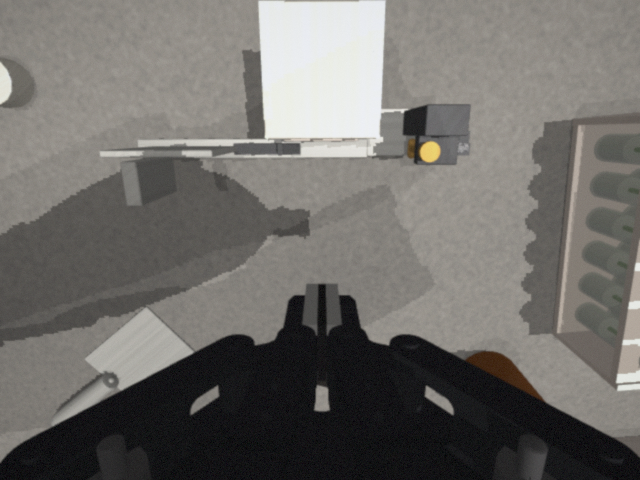

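View pics/s14z.png

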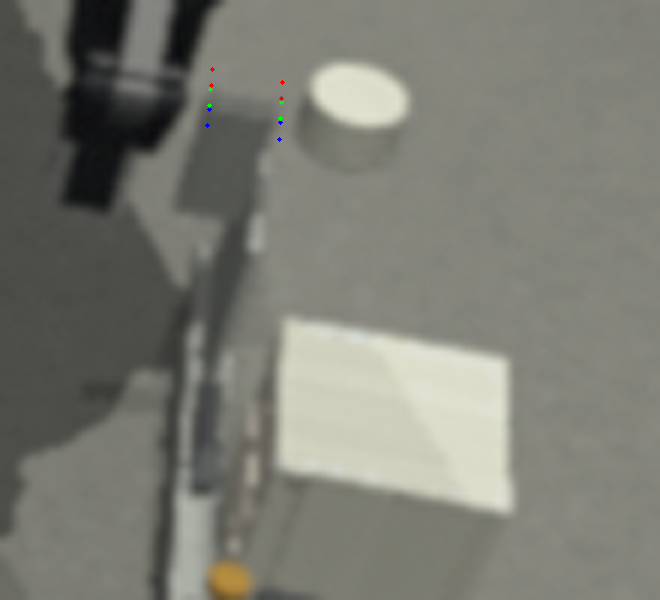

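```bash
python3 - <<'E'
from geo import *
from cass import *
c=load('w14')
for p in [(121,160),(126,206),(141,204),(137,160)]: print(C(ray(c,p,.131))*1000)
print(C(ray(c,(264,137),.104))*1000,C(ray(c,(380,136),.104))*1000)
s=load('s14');from plan import plan
import cv2
cv2.imwrite('pics/c14.png',cv2.resize(cv2.imread('pics/w14.png')[120:220,80:300],None,fx=3.6,fy=3.6,interpolation=2))
plan(s,W(-.05,.125,.319),-5.43,6)
E
```

```text
[-38.8319257   96.56189022 114.        ]
[-61.2850287   97.68303273 114.        ]
[-60.28819191  90.06725862 114.        ]
[-38.84488241  88.87980466 114.        ]
[-28.60912372  31.53277855  87.        ] [-28.18607416 -31.7068881   87.        ]
row x6: -2.07 -0.80 0.00 -0.00 0.00 -0.01
```

View pics/c14.png

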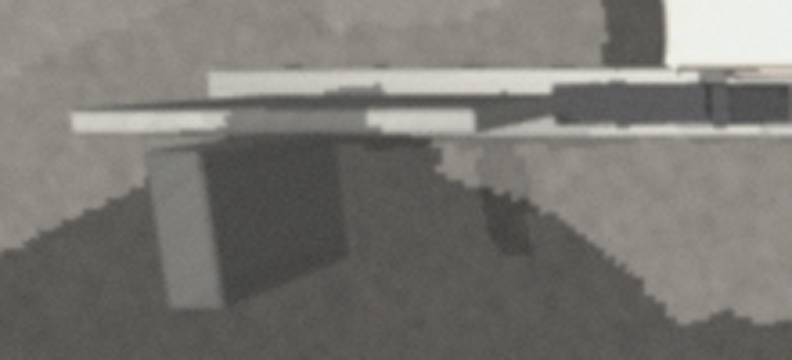

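The fin is at cassette y ≈ 93 mm, x = -61 to -39 mm. Wrist and scene views agree. I'll go to its +y side with the fingers shut.

Call:
move_arm(
  rows="-2 -0.8 0 0 0 0 0;-2.1 -0.8 0 0 0 0 0;-2.1 -0.8 0 0 0 0 0;-2.1 -0.8 0 0 0 0 0;-2.1 -0.8 0 0 0 0 0;-1.7 -0.8 0 0 0 0 0;0 0 0 0 0 0 0;0 0 0 0 0 0 0",
)

```text
time_s: 22.03
tcp_pos: [0.4861, 0.1771, 0.3358]
tcp_rot: [0.0, 0.999, -0.047, -0.001]
force: [0.7, -0.9, -0.4]
opening: -0.003
```

```bash
python3 - <<'E'
from look import *
from plan import *
from geo import *
from cass import *
c=shot('wrist','w15.png')
s=manip.get_state();st(s);print(C(s['tcp_pos']));plan(s,W(-.05,.121,.264),-5.43,1)
E
```

```text
t 22.08 tcp [0.4867 0.1766 0.3358] yaw -5.46 tilt [-0.0007 -0.0004] F [1.  0.2 0.5] open -0.002 j [-0.32  0.72 -0.16  1.78  0.18  0.66 -0.68]
[-0.04974262  0.12128336  0.31875222]
row x1: 0.03 0.02 5.48 0.03 0.04 -0.03
```

View pics/w15.png

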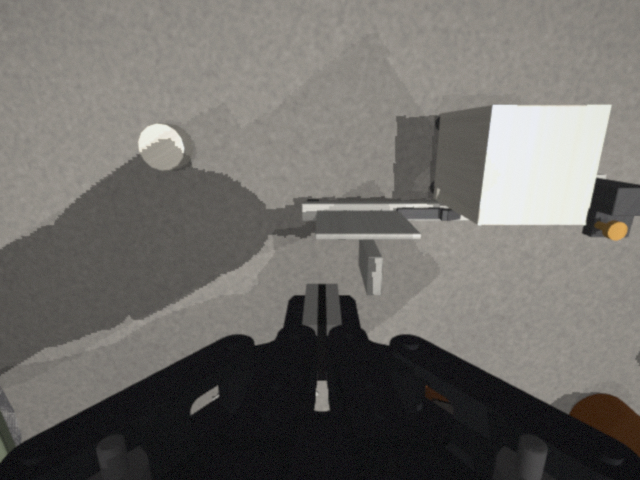

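Call:
move_arm(
  rows="0 0 1.5 0 0 0 0;0 0 2 0 0 0 0;0 0 1.4 0 0 0 0;0 0 0.55 0 0 0 0;0 0 0 0 0 0 0;0.3 0 0 0 0 0 0;0.3 0 0 0 0 0 0;0.3 0 0 0 0 0 0;0.3 0 0 0 0 0 0;0 0 0 0 0 0 0",
)

```text
time_s: 22.92
tcp_pos: [0.4988, 0.1755, 0.2822]
tcp_rot: [-0.0, 0.999, -0.048, 0.0]
force: [0.1, 0.8, 0.3]
opening: -0.001
```

```bash
python3 - <<'E'
from look import *
from plan import *
from geo import *
from cass import *
c=shot('wrist','w16.png')
s=manip.get_state();st(s);print(C(s['tcp_pos']))
E
```

```text
t 22.97 tcp [0.4986 0.1755 0.2821] yaw -5.49 tilt [0.0005 0.0003] F [-2.3 -0.7  0.2] open 0.000 j [-0.32  0.82 -0.14  1.79  0.2   0.54 -0.69]
[-0.04962444  0.10924627  0.26508534]
```

View pics/w16.png

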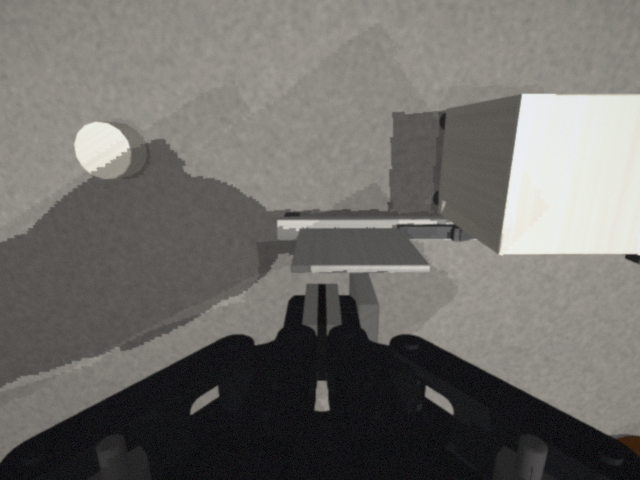

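Call:
move_arm(
  rows="0.2 0 0 0 0 0 0;0.4 0 0 0 0 0 0;0.6 0 0 0 0 0 0;0.6 0 0 0 0 0 0;0.6 0 0 0 0 0 0;0.6 0 0 0 0 0 0;0.6 0 0 0 0 0 0;0.6 0 0 0 0 0 0;0.6 0 0 0 0 0 0;0.6 0 0 0 0 0 0;0.6 0 0 0 0 0 0;0.4 0 0 0 0 0 0;0.3 0 0 0 0 0 0;0 0 0 0 0 0 0",
)

```text
time_s: 24.13
tcp_pos: [0.5654, 0.1693, 0.2818]
tcp_rot: [-0.0, 0.999, -0.048, 0.0]
force: [-0.4, 0.8, -0.5]
opening: -0.002
```

```bash
python3 - <<'E'
from look import *
from plan import *
from geo import *
from cass import *
c=shot('wrist','w17.png')
s=manip.get_state();st(s);print(C(s['tcp_pos']))
E
```

```text
t 24.18 tcp [0.5652 0.1692 0.2818] yaw -5.48 tilt [0.0005 0.0001] F [ 0.8 -0.5 -0.2] open 0.001 j [-0.26  0.89 -0.16  1.56  0.2   0.71 -0.61]
[-0.04964147  0.04235332  0.26479085]
```

View pics/w17.png

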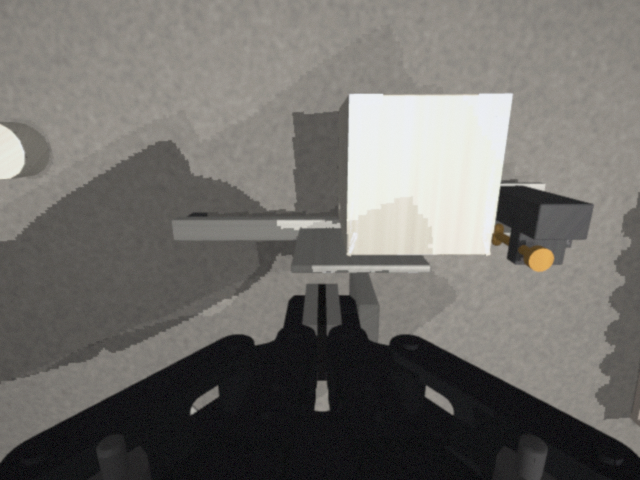

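Call:
move_arm(
  rows="0.3 0 0 0 0 0 0;0.3 0 0 0 0 0 0;0.3 0 0 0 0 0 0;0.2 0 0 0 0 0 0;0.2 0 0 0 0 0 0",
)

```text
time_s: 24.6
tcp_pos: [0.578, 0.168, 0.2818]
tcp_rot: [0.0, 0.999, -0.048, -0.0]
force: [-5.3, 1.1, 2.4]
opening: -0.001
```

Call:
move_arm(
  rows="0.2 0 0 0 0 0 0;0.2 0 0 0 0 0 0;0.2 0 0 0 0 0 0",
)

```text
time_s: 24.85
tcp_pos: [0.5834, 0.1676, 0.2817]
tcp_rot: [0.0, 0.999, -0.048, -0.001]
force: [-12.2, 0.1, 6.4]
opening: -0.002
```

Call:
move_arm(
  rows="0.2 0 0 0 0 0 0;0.2 0 0 0 0 0 0",
)

```text
time_s: 25.02
tcp_pos: [0.5874, 0.1672, 0.2817]
tcp_rot: [0.0, 0.999, -0.048, -0.001]
force: [-8.3, -0.2, 4.9]
opening: -0.001
```

Call:
move_arm(
  rows="0.2 0 0 0 0 0 0;0.2 0 0 0 0 0 0",
)

```text
time_s: 25.18
tcp_pos: [0.5916, 0.1668, 0.2817]
tcp_rot: [0.0, 0.999, -0.048, -0.001]
force: [-6.3, 0.8, 2.9]
opening: -0.001
```

Call:
move_arm(
  rows="0.1 0 0 0 0 0 0;0.1 0 0 0 0 0 0",
)

```text
time_s: 25.35
tcp_pos: [0.5938, 0.1665, 0.2818]
tcp_rot: [0.0, 0.999, -0.048, -0.0]
force: [-3.9, 0.6, 1.7]
opening: -0.0
```

```bash
python3 - <<'E'
from look import *
from plan import *
from geo import *
from cass import *
c=shot('wrist','w18.png')
s=manip.get_state();st(s);print(C(s['tcp_pos']))
E
```

```text
t 25.40 tcp [0.5941 0.1665 0.2818] yaw -5.47 tilt [-0.0001  0.0001] F [-1.5  0.9  0.3] open 0.002 j [-0.25  0.93 -0.17  1.45  0.19  0.78 -0.58]
[-0.04959731  0.01339536  0.26477379]
```

View pics/w18.png

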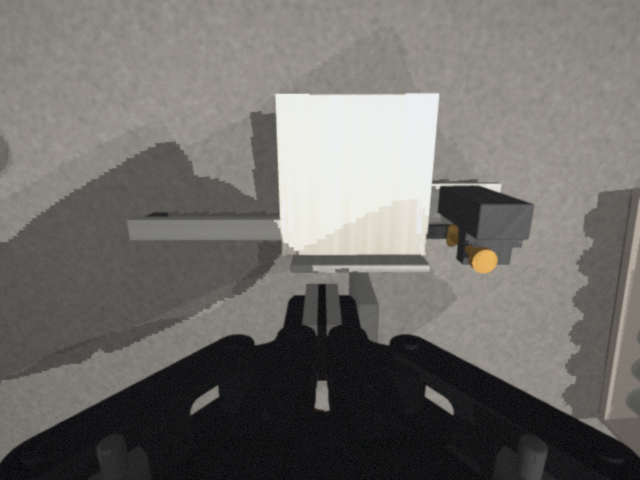

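Call:
move_arm(
  rows="0.1 0 0 0 0 0 0;0.1 0 0 0 0 0 0",
)

```text
time_s: 25.57
tcp_pos: [0.5959, 0.1663, 0.2818]
tcp_rot: [-0.0, 0.999, -0.048, -0.0]
force: [-5.7, 0.8, 1.0]
opening: -0.001
```

Call:
move_arm(
  rows="0.1 0 0 0 0 0 0;0.1 0 0 0 0 0 0",
)

```text
time_s: 25.73
tcp_pos: [0.5979, 0.1661, 0.2818]
tcp_rot: [-0.0, 0.999, -0.048, -0.0]
force: [-4.5, 1.4, 1.3]
opening: 0.003
```

Call:
move_arm(
  rows="0.1 0 0 0 0 0 0;0.1 0 0 0 0 0 0",
)

```text
time_s: 25.9
tcp_pos: [0.5994, 0.166, 0.2817]
tcp_rot: [0.0, 0.999, -0.048, -0.001]
force: [-14.8, 1.4, 7.6]
opening: 0.003
```

```bash
python3 - <<'E'
from look import *
from plan import *
from geo import *
from cass import *
s=manip.get_state();st(s);print(C(s['tcp_pos']))
for n in ['side','scene','wrist']:
    c=shot(n,n+'19.png');pickle.dump(c,open(n+'19.pkl','wb'))
    x,y,w,h={'side':(145,310,100,75),'scene':(445,240,100,75),'wrist':(400,150,150,112)}[n]
    k=800//w;cv2.imwrite('pics/%s19z.png'%n,cv2.resize(c['image'][y:y+h,x:x+w],None,fx=k,fy=k,interpolation=2))
E
```

```text
t 25.90 tcp [0.5994 0.166  0.2817] yaw -5.45 tilt [-0.0022 -0.0001] F [-14.8   1.4   7.6] open 0.003 j [-0.24  0.93 -0.17  1.43  0.19  0.8  -0.58]
[-0.04953704  0.00802782  0.26468609]
```

View pics/scene19z.png

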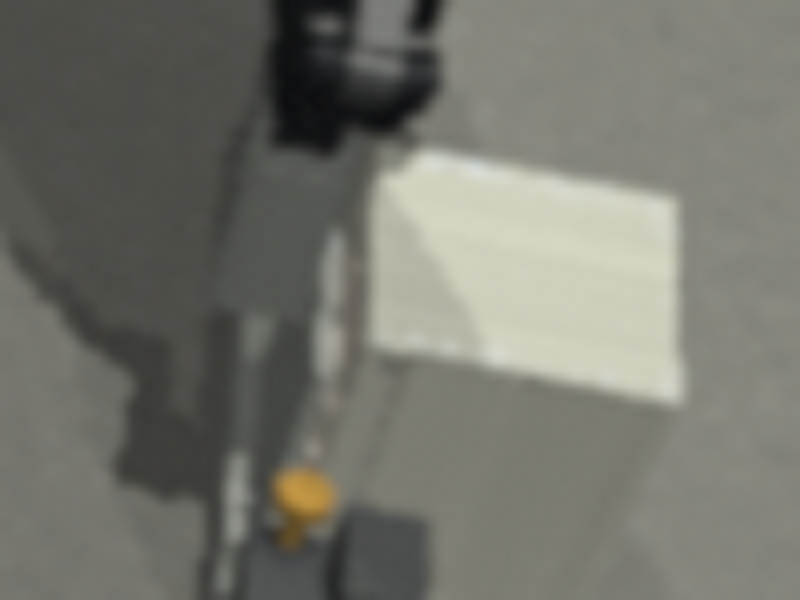

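View pics/wrist19z.png

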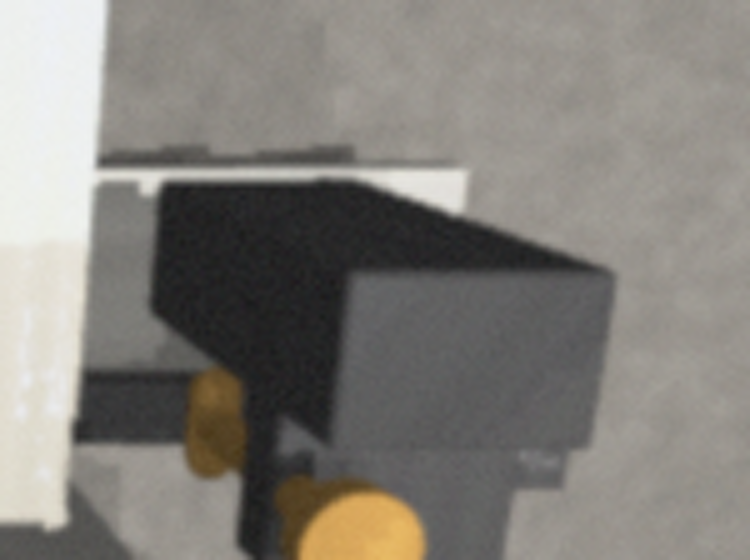

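Call:
move_arm(
  rows="0.1 0 0 0 0 0 0",
)

```text
time_s: 26.13
tcp_pos: [0.6, 0.1661, 0.2817]
tcp_rot: [0.0, 0.999, -0.047, -0.002]
force: [-19.8, 0.6, 10.8]
opening: -0.001
```

Call:
move_arm(
  rows="0.1 0 0 0 0 0 0;0 0 0 0 0 0 0",
)

```text
time_s: 26.3
tcp_pos: [0.6005, 0.1661, 0.2817]
tcp_rot: [0.0, 0.999, -0.047, -0.003]
force: [-22.2, -0.0, 13.6]
opening: -0.001
```

```bash
python3 - <<'E'
from look import *
from plan import *
from geo import *
from cass import *
s=manip.get_state();st(s);print(C(s['tcp_pos']))
for n in ['scene','wrist']:
    c=shot(n,n+'20.png');pickle.dump(c,open(n+'20.pkl','wb'))
    x,y,w,h={'scene':(445,240,100,75),'wrist':(400,150,150,112)}[n]
    k=800//w;cv2.imwrite('pics/%s20z.png'%n,cv2.resize(c['image'][y:y+h,x:x+w],None,fx=k,fy=k,interpolation=2))
E
```

```text
t 26.30 tcp [0.6005 0.1661 0.2817] yaw -5.43 tilt [-0.0055 -0.0005] F [-22.2  -0.   13.6] open -0.001 j [-0.24  0.93 -0.17  1.42  0.19  0.81 -0.57]
[-0.04939979  0.00695866  0.26469664]
```

View pics/wrist20.png

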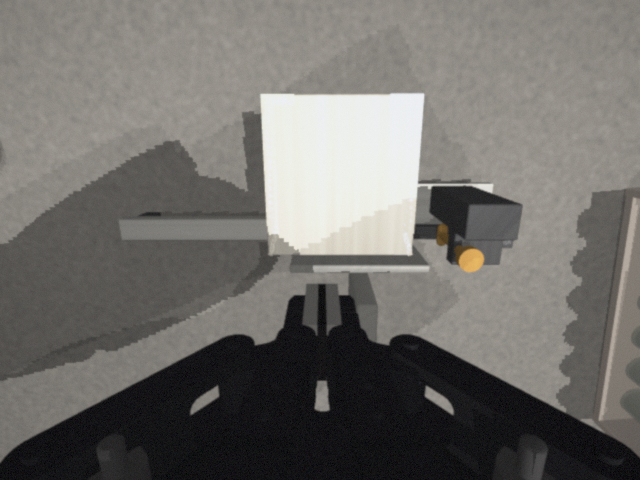

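The hard stop was felt: 22 N, with the tool tilting slightly and the tip not advancing. I'll let go, back away and check the catch.

Call:
move_arm(
  rows="-0.3 0 0 0 0 0 0;-0.4 0 0 0 0 0 0;-0.8 0 0 0 0 0 0;-1 0 -1 0 0 0 0;0 0.5 -3 0 0 0 0;0 1 -3 0 0 0 0;-1 2 -2 0 0 0 0;-2 3 -1 0 0 0 0;-2 3 0 0 0 0 0;-2 2 0 0 0 0 0;0 0 0 0 0 0 0;0 0 0 0 0 0 0",
)

```text
time_s: 27.4
tcp_pos: [0.4961, 0.0593, 0.3824]
tcp_rot: [0.0, 0.999, -0.049, 0.001]
force: [-0.0, 0.4, -0.2]
opening: 0.002
```

```bash
python3 - <<'E'
from look import *
from plan import *
from geo import *
from cass import *
s=manip.get_state();st(s);print(C(s['tcp_pos']))
for n in ['scene','wrist','side']:
    c=shot(n,n+'21.png');pickle.dump(c,open(n+'21.pkl','wb'))
a=cv2.imread('pics/scene0.png');b=cv2.imread('pics/scene21.png');m=cv2.imread('pics/scene20.png')
x,y,w,h=470,225,45,100
cv2.imwrite('pics/cmp.png',np.hstack([cv2.resize(i[y:y+h,x:x+w],None,fx=5.8,fy=5.8,interpolation=2) for i in (a,m,b)]))
for n,i in (('before',a),('push',m),('after',b)):
    hsv=cv2.cvtColor(i[280:330,470:510],cv2.COLOR_BGR2HSV);k=((hsv[...,0]>10)&(hsv[...,0]<30)&(hsv[...,1]>120)&(hsv[...,2]>100))
    v,u=np.nonzero(k);print(n,k.sum(),u.mean()+470,v.mean()+280,v.min()+280,v.max()+280)
a=cv2.imread('pics/side0.png');b=cv2.imread('pics/side21.png')
for n,i in (('before',a),('after',b)):
    hsv=cv2.cvtColor(i[315:345,165:195],cv2.COLOR_BGR2HSV);k=((hsv[...,0]>10)&(hsv[...,0]<30)&(hsv[...,1]>120)&(hsv[...,2]>100))
    v,u=np.nonzero(k);print(n,k.sum(),u.mean()+165,v.mean()+315)
E
```

```text
t 27.40 tcp [0.4961 0.0593 0.3824] yaw -5.57 tilt [ 0.0014 -0.0002] F [-0.   0.4 -0.2] open 0.002 j [-0.06  0.63 -0.21  1.78  0.18  0.74 -0.47]
[-0.165544    0.1007552   0.36540961]
before 31 482.7096774193548 301.4516129032258 299 304
push 34 482.38235294117646 301.5882352941176 299 305
after 33 482.3939393939394 301.4848484848485 299 304
before 33 177.3939393939394 327.6060606060606
after 33 177.3030303030303 327.6969696969697
```

View pics/cmp.png

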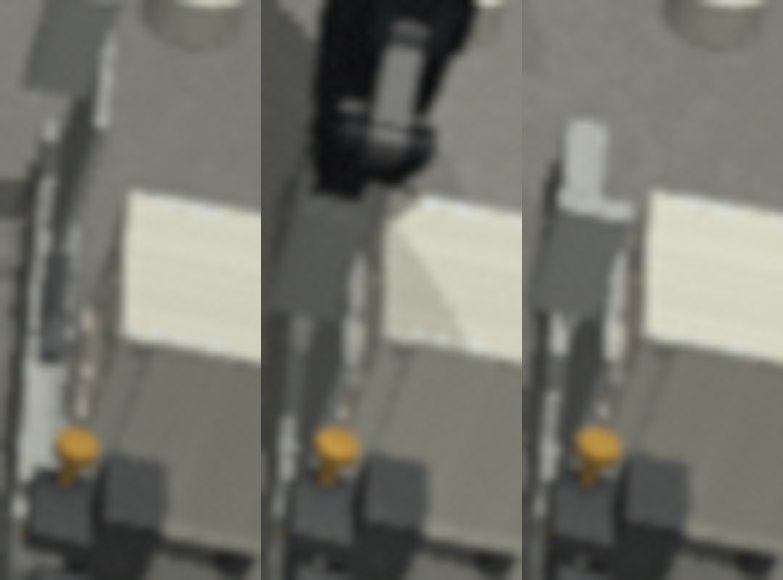

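View pics/wrist21.png

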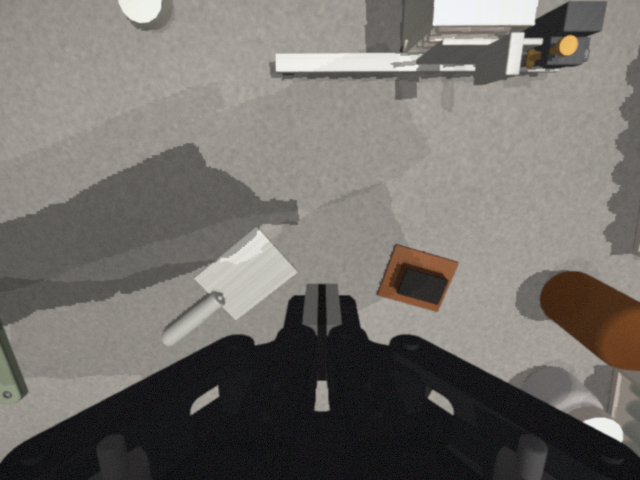

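View pics/scene21.png

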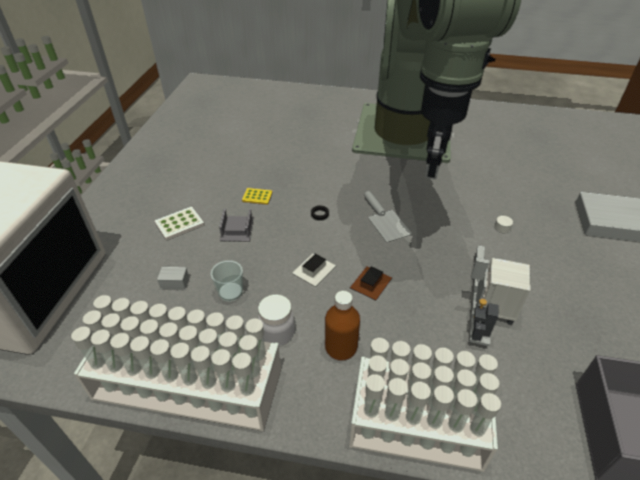

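```bash
python3 - <<'E'
import cv2,numpy as np
from geo import *
from cass import *
i0=None
for n in ['w16','w17','w18','wrist19','wrist20']:
    i=cv2.imread('pics/%s.png'%n);h=cv2.cvtColor(i,cv2.COLOR_BGR2HSV)
    k=((h[...,0]>10)&(h[...,0]<30)&(h[...,1]>100)&(h[...,2]>150)).astype('uint8');k[350:]=0
    n_,l,st_,c=cv2.connectedComponentsWithStats(k)
    if n_>1:
        j=1+st_[1:,4].argmax();print(n,st_[j],c[j].round(1))
ims=[cv2.resize(cv2.imread('pics/%s.png'%n)[170:290,x:x+110],None,fx=2.4,fy=3.6,interpolation=2) for n,x in (('w17',490),('w18',433),('wrist20',420))]
cv2.imwrite('pics/cmp2.png',np.hstack(ims))
# gate position from scene21
c=load('scene21');im=c['image'];x,y=455,230;v=cv2.resize(im[y:y+60,x:x+60],None,fx=10,fy=10,interpolation=2)
for g,col in ((-.010,(255,0,0)),(-.006,(0,255,0)),(-.002,(0,0,255))):
    for u in proj(c,[W(-.05+a*.011,g+b*.004,.114) for a,b in((-1,-1),(1,-1),(1,1),(-1,1))])+[1.1,-.2]: cv2.circle(v,tuple(np.int32((u-[x,y]+.5)*10)),3,col,-1)
cv2.imwrite('pics/fin21.png',v)
E
```

```text
w17 [529 248  25  24 452] [540.9 259.5]
w18 [472 250  26  23 464] [484.5 261. ]
wrist19 [460 249  25  23 456] [471.9 259.7]
wrist20 [459 249  25  23 460] [471.  259.8]
```

View pics/cmp2.png

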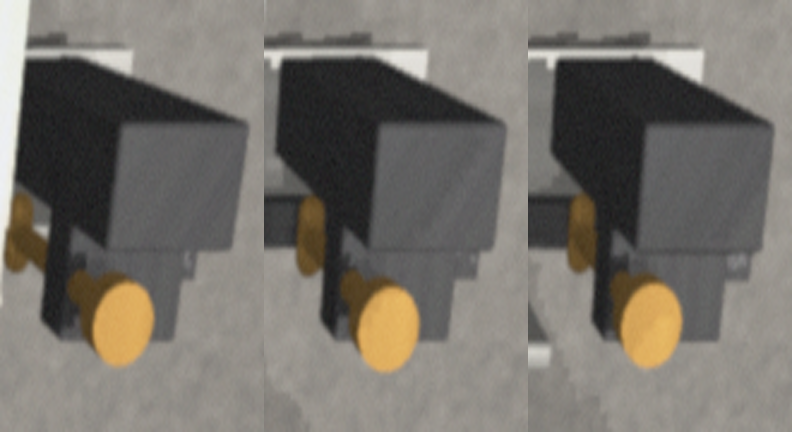

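View pics/fin21.png

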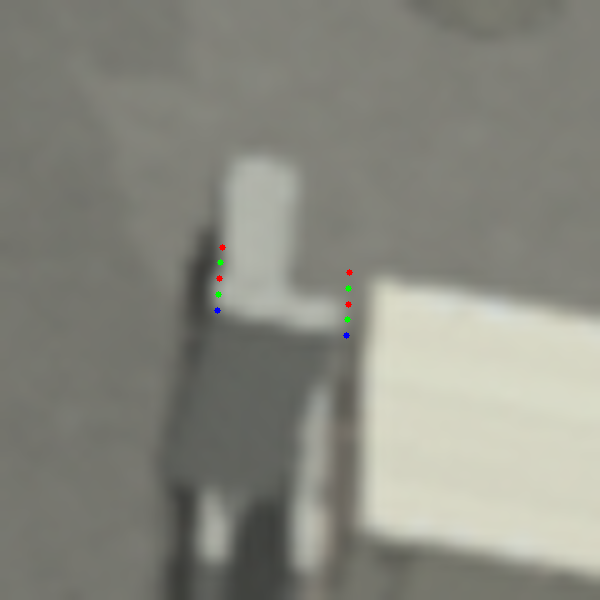

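The pin was raised about 1.3 px while the nose passed (w18). It is back down in the later frames, with the gate fin at about -8 to -9 mm. Everything else looks unmoved, and the robot is clear. Handing in.

```bash
python3 - <<'E'
from workcell import manip
print(manip.hand_in())
E
```

```text
the job is handed in; nothing more can be done
None
```

The plate is home in the cassette's middle slot, the gate is shut against its hard stop with the catch down behind it, and the job was handed in at about 27.6 s of the 61 s allowed.

**What I did:**
- I took the smaller white plate from the cradle by its short ends and set it down on the white-based rest block.
- I took it again by its long sides and slid it level into the middle slot, then pushed it home with shut fingers until it met the rear stop at about 7 N.
- I pushed the gate fin until the hard stop, at about 22 N, then let go and backed clear.

**Last checks:**
- **Plate:** the motion stalled at the stop with the rear edge at about cassette x = -31 mm, and the gate then passed in front without catching on it. With the gate shut, I could not see the plate itself clearly.
- **Gate and catch:** push force peaked at about 12 N, fell to about 5 N, then rose sharply at the stop. The brass pin showed slightly raised mid-travel and back at its starting height afterwards. I judged the catch from this and from the gate staying put, and did no pull test.
- **Gate position:** the final reading is about -8 to -9 mm, which fits a catch at about -5 mm plus the 3 mm of overtravel, to within my 1–2 mm measuring error.
- **Bystanders:** in the last scene picture nothing else appears to have moved. I checked this by eye only.

**Disagreement:** the wrist camera read heights about 3 mm off, so I set heights from touch and the other two cameras.

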